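# Load the oak strip in the jig and set its hold-down

### The arm

A 6-joint arm with a two-finger parallel gripper is mounted at the origin on a cart in front of the work surface, level with it; the furniture and walls round the work are solid. World frame = base frame: x ahead of the robot, y to its left, z up, the work surface at z = 0. Lengths are in m, angles in degrees, forces in N, time in s.
With the tool pointing down it reaches from about 0.325 to 1 m from the base axis. Payload 5.1 kg.
Tool frame: the origin (TCP) lies midway between the tips of the shut fingers; the grasp point (between the pads) lies 19 mm behind it; z points along the fingers, y is the line along which they close (so a half turn about z gives the same grasp; the last joint's range is limited). The gripper opens to 85 mm and grips with 20 to 120 N. Pads are 22 mm wide; open, the fingers measure 114 mm over their backs; the gripper's body (76 mm by 85 mm) begins 54 mm behind the grasp point. The pads swing forward as they close: fully open they stand 13 mm farther back than shut.
Start: joints at [63.163, 7.093, 94.555, -0, 78.352, -4.733], TCP at [0.245, 0.602, 0.231] pointing down, gripper open.
Joint ranges: [-149.61, 149.61], [-58.7, 133.49], [1.44, 155.28], [-77.14, 257.14], [18.33, 153.61], [-166.67, 166.67]. Speed limits (degrees/s): [147.25, 147.25, 180, 180, 180, 180].

### API

Orientations are given as a 3x3 rotation matrix whose columns are the frame's x, y, z axes.
In Python, from bench import get_obs, get_image, close_job gives the robot as it stands.
- The arm moves only by the tool servo_tool, never from a script. Its argument "plan" is text: rows parted by semicolons, each of 7 numbers parted by spaces: the shift along the tool's x, y, z normalised to -1 to 1, where 1 is 0.2 m, then the turn, a rotation vector about the tool's x, y, z normalised to -1 to 1, where 1 is 1.5 rad, then the gripper command: -1 is shut, 1 is fully open, values between are in proportion. A call has 1 to 10 rows; each row is the pose to reach, as a shift and turn from the pose commanded when the call began, along the tool's axes at that moment; what a row does not reach only later rows make up. A row lasts 1/8 s, in which the tool goes at most 62.5 mm and 10.7 degrees, less where a joint would pass 70% of its speed; a pose out of reach is approached as far as the arm can. A call with a number of a shift or a turn outside -1 to 1 is refused whole. A call with a gripper value outside its range is refused whole. The fingers move at their own pace and stop on an object; "newtons" is the grip in N (left out, the last holds). Time passes only in rows, so rows that repeat a pose let the fingers close. It gives the time, the measured TCP pose, the force, the opening and the grip force at its end, in the units of the state.
- get_obs(): the state, without advancing time (a new reading comes with each control period).
- get_image(name): name is "side" or "top"; returns a dict with "img" (400x640x3 uint8, blue, green, red), "K" (3x3 intrinsics, pixels), "T" (4x4, takes a point from camera to world coordinates). Camera axes: x right, y up, looking along -z (the intrinsics and any distortion apply to the point x, -y, -z); pixel columns grow to the right and rows downward; lengths in m; the calibration is good to about 2 mm. A picture is of the moment at which its call begins. There is no depth.
- close_job(): hands the job in; it is judged then, once.
The state is a dict: "t": time; "q": joint angles; "qd": joint speeds; "tau": joint torques, N m; "position": TCP position; "ee_rot": TCP orientation; "contact_force": force on the tool from outside, world axes, zero at the start; "ft_torque": the same for the moment, N m; "finger_gap": opening from 0.0 (shut) to 1.0 (fully open); "gripper_force": force on a finger pad.
Only numpy, scipy, OpenCV 4.12 (cv2) and the standard library are available. Lean on these libraries where they do the work, as an engineer would, in place of code of your own. Each camera call takes 0.05 s, during which the arm holds its last target. There are 200 camera calls.

### The job

Lay the long oak strip flat on the board of the clamping jig, under the hold-down's pad, with its side against both fence blocks and its end against the end stop, pushing it home gently. Then turn the hold-down's knob clockwise until the rubber pad just touches the strip, and give it another quarter turn, no more, so that it holds without denting the oak. Leave the other things on the table where they are.

Things in the scene. Friction and masses are not known exactly. Their poses are not given: they have to be found in the camera images.
- strip_center (a point): Centre (half-way up) of the oak strip: a plain wooden strip 34 x 270 x 16 mm, about 0.09 kg, at first lying flat on the table to the right of the jig. Its x axis is across (34 mm), its y axis along its length, its z axis up; either end and either side may be used.
- oak_strip: The same strip; this origin is at the centre of its underside.
- jig: The clamping jig, bolted to the table (does not move): a wooden board 150 mm (x) by 235 mm (y), 12 mm thick, spanning x -65..85, y -117.5..117.5 mm in this frame, whose origin is at table height. Behind the fence blocks, at x 46, y 57.5 mm, stands the hold-down's steel post, top 92 mm above the table, with a steel arm (63 to 86 mm up) reaching towards -x to the screw.
- fence: Two wooden fence blocks and an end stop on the board, 24 mm high (tops 36 mm above the table); origin and axes as jig. The fence faces look to -x in the plane x = -3 mm, one at y 37.5..97.5, one at y -117.5..-77.5 mm; the 115 mm between them is open, for fingers. The stop's face looks to -y in the plane y = 97.5 mm, x -50..2. Push the strip on them gently.
- strip_home (a point): Where the strip's centre is when it is home (fixed in the jig, axes as the jig's, at x -20, y -37.5, z 20 mm in its frame): flat on the board, length along the jig's y, its +x side on both fence blocks, its +y end on the stop. The strip then sticks out 55 mm beyond the board at -y.
- knob_grip (a point): Centre of the hold-down's knob, half-way up it: a round black fluted knob, 42 mm across, 24 mm high, with a short raised pointer on top, on an upright steel screw 12 mm thick whose axis is at x -20, y 57.5 mm in the jig's frame, 40 mm from the end stop. The knob's underside starts about 120 mm above the table, 34 mm over the arm; nothing beside it is higher than 92 mm.
- hold_down: The screw with knob and pad; origin on its axis at the knob's underside. A round rubber pad (22 mm across) hangs beneath and turns with the screw, at first about 2 to 9 mm above the strip's place; its setting below the knob differs by up to 6 mm from day to day, so its touch must be felt. The free screw turns at 0.1 N m; from the touch on, the torque grows by some 0.25 to 0.5 N m a radian. It stays where it is left.
- clamp_knob (a joint): Angle of the knob in rad; grows as it is turned clockwise seen from above; screw and knob go down 12 mm a turn. It starts between 0 and 0.4.
- spanner_3: Bystander, to be left alone: a bright combination spanner 135 mm long, in front of the jig; origin at the centre of its underside.
- spanner_2: Bystander, to be left alone: a dark combination spanner 105 mm long, in front of the jig; origin at the centre of its underside.
- tray_dowel_c: Bystander, to be left alone: a short square wooden stick 16x120x16 mm, near the front edge; origin at the centre of its underside.
- tray_block_2: Bystander, to be left alone: a wooden block 60x85x18 mm, front right; origin at the centre of its underside.

How it is judged:
By the outcome, as a careful person would: the job done as asked, in the order asked, and still so for the second after the job is handed in, with the robot touching nothing.
It also fails if it takes over 72 s, if anything falls off the work surface, if the arm or the gripper's body presses on something with over 40 N, if the wrist force passes 120 N, or if a joint passes its speed limit or range.

## Working session

There is one attempt and no reset: what is moved stays moved. The work goes in short steps, Python scripts to look and compute and a tool call to move; the robot and the scene stay as the last step left them, time stands still between calls to the robot, and variables do not carry over. Pictures are saved under pics/ and viewed, at most 10 in all, crops included, and the job is handed in when it is done.

Besides the shell and the picture viewer there is one more tool, called after ">>>" in YAML: its name, and indented under it one key for each argument. servo_tool: Moves the arm, as the interface text tells. Scaled input: -1 to 1 covers 0.2 m each way for a shift and 1.5 rad each way for a turn. Its arguments: {"type":"object","properties":{"plan":{"type":"string"},"newtons":{"type":"number"}},"required":["plan"]}

```bash
ls; mkdir -p pics
python3 - <<'E'
from bench import *
import cv2,numpy as np
o=get_obs();print(o)
ims=[]
for n in("side","top"):
    d=get_image(n);cv2.imwrite(f"pics/{n}0.png",d["img"]);print(n,d["K"],d["T"],[k for k in d])
    np.savez(f"{n}0.npz",**{k:d[k] for k in("img","K","T")})
E
```

```text
pics
{'t': 0.0, 'q': array([ 6.31622762e+01,  7.13388804e+00,  9.46322563e+01,  1.42377539e-03,
        7.83508962e+01, -4.73137767e+00]), 'qd': array([ 0.04742067,  0.02980723,  0.00399737, -0.0908566 , -0.15272892,
       -0.02410119]), 'tau': array([-4.48250157e-04, -4.23603809e+01, -3.65457630e+01, -2.97358690e-05,
        6.97501513e-03, -8.18081134e-06]), 'position': array([0.24435174, 0.60168328, 0.23006741]), 'ee_rot': array([[-9.26484965e-01,  3.76330596e-01, -9.43942787e-04],
       [ 3.76331731e-01,  9.26483214e-01, -1.81172756e-03],
       [ 1.92738633e-04, -2.03377397e-03, -9.99997913e-01]]), 'contact_force': array([-0.02498478, -0.7526414 , -0.00266183]), 'ft_torque': array([-0.0320103 ,  0.00771381,  0.0343636 ]), 'gripper_force': 0.0, 'finger_gap': 1.003104395010237}
side [[366.95254555   0.         325.18666713]
 [  0.         366.95254555 198.5138112 ]
 [  0.           0.           1.        ]] [[ 0.91986365  0.21710809 -0.32667252  0.1714617 ]
 [-0.39223204  0.50445216 -0.76920872 -0.7908246 ]
 [-0.00221078  0.83569857  0.54918395  0.63086138]
 [ 0.          0.          0.          1.        ]] ['img', 'K', 'T']
top [[362.14166922   0.         321.17036664]
 [  0.         362.14166922 196.47691766]
 [  0.           0.           1.        ]] [[-0.02643095  0.99199719 -0.12346248  0.33708456]
 [-0.99961115 -0.0273253  -0.00555594 -0.1066008 ]
 [-0.00888513  0.12326763  0.99233369  1.05079044]
 [ 0.          0.          0.          1.        ]] ['img', 'K', 'T']
```

View pics/side0.png

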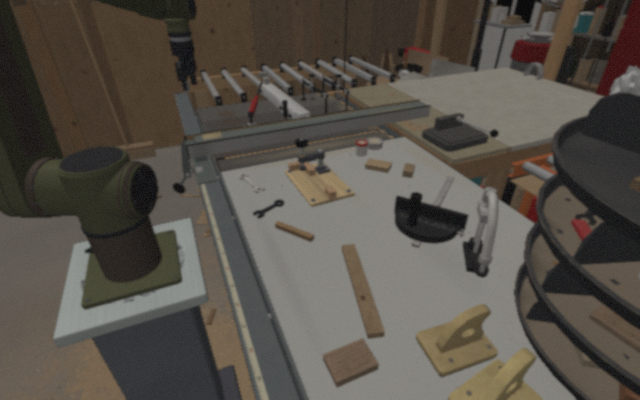

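View pics/top0.png

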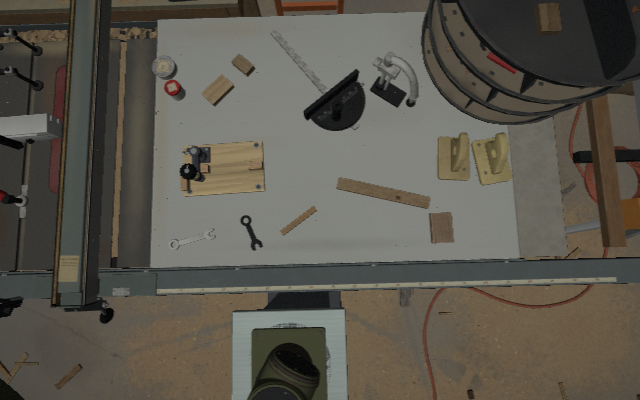

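The side view shows the strip from about (348,246) to (375,334) and the jig near (320,182). In the top view the strip runs (337,183)–(430,202), the jig board spans about (181..264, 142..196), and the knob is near (188,170).

```bash
cat > h.py <<'E'
import numpy as np,cv2
from bench import *
def load(n):
    d=np.load(n);return d["img"],d["K"],d["T"]
def ray(K,T,u,v):
    d=T[:3,:3]@np.array([(u-K[0,2])/K[0,0],-(v-K[1,2])/K[1,1],-1.]);return T[:3,3],d/np.linalg.norm(d)
def onz(K,T,u,v,z):
    o,d=ray(K,T,u,v);return o+d*(z-o[2])/d[2]
def proj(K,T,p):
    c=T[:3,:3].T@(np.asarray(p)-T[:3,3]);return np.array([K[0,2]+K[0,0]*c[0]/-c[2],K[1,2]-K[1,1]*c[1]/-c[2]])
def tri(rays):
    A=np.zeros((3,3));b=np.zeros(3)
    for o,d in rays:
        M=np.eye(3)-np.outer(d,d);A+=M;b+=M@o
    p=np.linalg.solve(A,b);return p,[np.linalg.norm((np.eye(3)-np.outer(d,d))@(p-o)) for o,d in rays]
E
python3 - <<'E'
from h import *
for n,box in(("top",(330,170,440,215)),("side",(335,235,390,345))):
    img,K,T=load(n+"0.npz");x0,y0,x1,y1=box
    c=img[y0:y1,x0:x1];hsv=cv2.cvtColor(c,cv2.COLOR_BGR2HSV)
    m=((hsv[...,1]>60)).astype(np.uint8)
    nn,l,s,ce=cv2.connectedComponentsWithStats(m);i=1+np.argmax(s[1:,4]);m=(l==i).astype(np.uint8)
    cn=max(cv2.findContours(m,0,1)[0],key=cv2.contourArea)
    r=cv2.minAreaRect(cn);print(n,s[i],ce[i]+[x0,y0],cv2.boxPoints(r)+[x0,y0])
    for u,v in [ce[i]+[x0,y0]]+list(cv2.boxPoints(r)+[x0,y0]): print(onz(K,T,u,v,.016))
big=[]
for n,box in(("top",(170,130,280,205)),("side",(280,140,360,210))):
    img,K,T=load(n+"0.npz");x0,y0,x1,y1=box
    b=cv2.resize(img[y0:y1,x0:x1],None,fx=7 if n=="top" else 7,fy=7 if n=="top" else 7,interpolation=2);b=cv2.convertScaleAbs(b,alpha=1.4)
    cv2.imwrite(f"pics/{n}crop.png",b)
E
```

```text
top [   7    7   93   31 1098] [382.97723133 192.47540984] [[336.18823624 188.15293884]
 [338.75294113 176.61176205]
 [430.02351379 196.89411163]
 [427.45880127 208.43528748]]
[ 0.47253441 -0.27899847  0.016     ]
[ 0.48884036 -0.144784    0.016     ]
[ 0.5224173 -0.1532772  0.016    ]
[ 0.45601599 -0.41322532  0.016     ]
[ 0.42300328 -0.403804    0.016     ]
side [   8   10   41   93 1384] [362.4732659  292.65968208] [[338.39999676 247.20000076]
 [353.69999313 242.10000229]
 [384.39999771 334.19999695]
 [369.10000229 339.29998779]]
[ 0.4648304  -0.30788922  0.016     ]
[ 0.4797485  -0.14987049  0.016     ]
[ 0.52444289 -0.14734084  0.016     ]
[ 0.45422144 -0.41885994  0.016     ]
[ 0.42124097 -0.41718343  0.016     ]
```

View pics/topcrop.png

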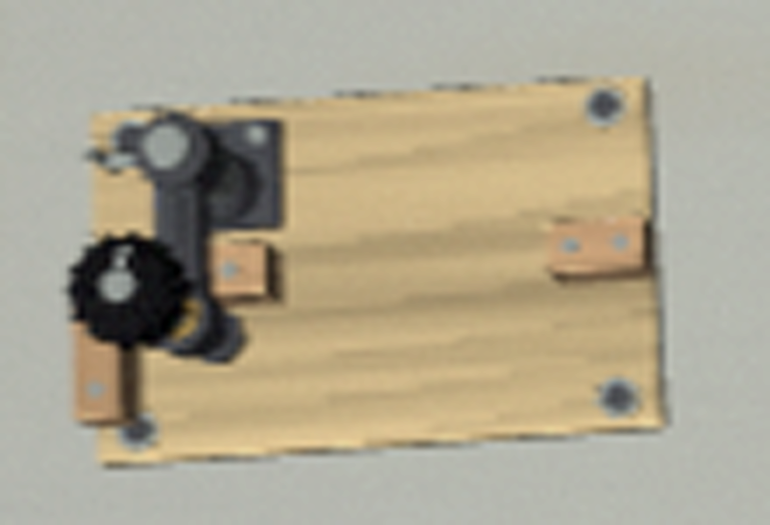

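View pics/sidecrop.png

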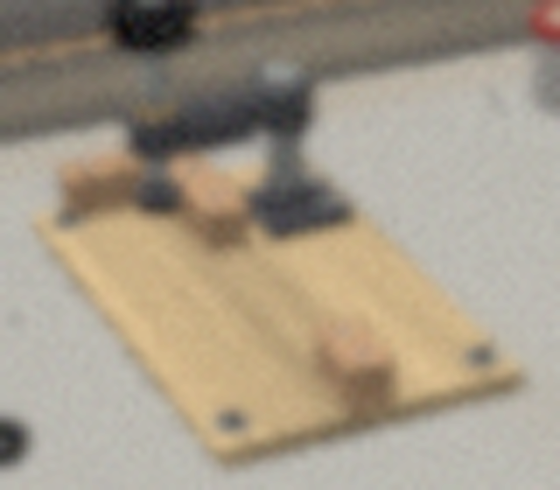

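The crops show board corners at top-crop (93,115), (647,78), (663,428), (103,466) and knob at (128,290). The side-crop has board corners at (40,222), (225,452), (520,378) and knob at (152,20).

Run:
```python
from h import *
ti,tK,tT=load("top0.npz");si,sK,sT=load("side0.npz")
t=lambda u,v:(u/7+170-.43,v/7+130-.43); s=lambda u,v:(u/7+280-.43,v/7+140-.43)
J=np.array([[-65,117.5],[-65,-117.5],[85,-117.5],[85,117.5]])/1e3
top=[t(103,464),t(662,427),t(648,80),t(93,116)]
P=np.array([onz(tK,tT,*p,.012)[:2] for p in top])
side=[s(40,220),s(225,450),s(520,375)]
S=np.array([onz(sK,sT,*p,.012)[:2] for p in side]);print("top",P,"\nside",S)
for i in range(3):print("tri",tri([ray(tK,tT,*top[i]),ray(sK,sT,*side[i])]))
def fit(A,B):
    a,b=A.mean(0),B.mean(0);H=(A-a).T@(B-b);th=np.arctan2(H[0,1]-H[1,0],H[0,0]+H[1,1]);R=np.array([[np.cos(th),-np.sin(th)],[np.sin(th),np.cos(th)]]);return th,b-R@a,R
for A,B in((J,P),(J[:3],S),(np.r_[J,J[:3]],np.r_[P,S])):
    th,o,R=fit(A,B);print(np.degrees(th),o,"knob",o+R@[-.02,.0575],"home",o+R@[-.02,-.0375],"res",np.abs(B-(A@R.T+o)).max())
# knob blobs
g=cv2.cvtColor(ti,cv2.COLOR_BGR2GRAY)
for n,img,K,T,b in(("t",ti,tK,tT,(178,158,199,182)),("s",si,sK,sT,(293,134,312,150))):
    c=cv2.cvtColor(img,cv2.COLOR_BGR2GRAY)[b[1]:b[3],b[0]:b[2]];print(c)
p=[ray(tK,tT,*t(128,290)),ray(sK,sT,*s(152,20))];print(tri(p))
# strip ends tri
E=lambda a,b:((a[0]+b[0])/2,(a[1]+b[1])/2)
print(tri([ray(tK,tT,337.5,182.4),ray(sK,sT,346,244.6)]),tri([ray(tK,tT,428.7,202.7),ray(sK,sT,376.7,336.7)]))
```

```text
top [[0.4790775  0.2961475 ]
 [0.48814124 0.06412046]
 [0.63604617 0.06899517]
 [0.62723301 0.30338036]] 
side [[0.48061996 0.29052186]
 [0.49092846 0.06509701]
 [0.6343132  0.06864504]]
tri (array([0.48100277, 0.29720386, 0.0083455 ]), [np.float64(0.001469722574421502), np.float64(0.001469722574421541)])
tri (array([0.48910839, 0.0635924 , 0.01322867]), [np.float64(0.0011862042215611275), np.float64(0.0011862042215611724)])
tri (array([0.63547847, 0.06930919, 0.01148984]), [np.float64(0.0007330026690487586), np.float64(0.0007330026690484689)])
2.237335136195255 [0.5476321  0.18277048] knob [0.52540261 0.23944587] home [0.52911131 0.14451829] res 0.0014958822798419869
2.2156927256359755 [0.54876175 0.18113861] knob [0.52655367 0.23782239] home [0.53022651 0.14289342] res 0.005515905271216148
2.2913120971802394 [0.54809398 0.18207334] knob [0.5258111  0.23872776] home [0.52960923 0.14380371] res 0.006358813012594389
[[128 129 130 129 131 131 131 129 130 129 129 129 128 115  70  55  55  45
   43  47  28]
 [130 130 129 130 130 129 128 127 129 127 128 127 128 112  69  54  51  43
   43  4
[... 2587 characters left out ...]
5 18 10 23 29 22 19 30 47 63 79 82 79]
 [80 78 66 43 25 14 21 18 22 10 19 25 32 37 53 64 74 80 75]
 [88 81 69 55 37 29 22 27 17 31 34 37 46 53 69 75 79 82 82]
 [77 74 68 64 60 56 50 48 50 45 49 59 67 73 79 84 84 89 86]
 [76 75 78 73 76 72 71 69 64 66 68 75 84 85 91 86 87 86 89]
 [76 78 79 82 80 81 81 80 76 75 76 82 84 86 86 87 89 89 87]]
(array([0.52703943, 0.24180423, 0.13185027]), [np.float64(0.0003148400799431455), np.float64(0.00031484007994293377)])
(array([ 0.50381159, -0.14851114,  0.0158549 ]), [np.float64(0.0018284986211039062), np.float64(0.0018284986211038186)]) (array([ 0.44112162, -0.41162182,  0.00598143]), [np.float64(0.0008008481474850916), np.float64(0.0008008481474849813)])
```

>>> servo_tool:
  plan: "-0.68 -0.91 0 0 0 0 1;-0.68 -0.91 0 0 0 0 1;-0.68 -0.91 0 0 0 0 1;-0.68 -0.91 0 0 0 0 1;-0.68 -0.91 0 0 0 0 1"

```text
t: 0.72
position: [0.3025, 0.3803, 0.2309]
ee_rot: [[-0.925, 0.379, -0.0], [0.379, 0.925, -0.0], [-0.0, -0.0, -1.0]]
contact_force: [0.5, 0.1, -0.6]
finger_gap: 0.999
gripper_force: 0.0
```

>>> servo_tool:
  plan: "-0.68 -0.91 0 0 0 0 1;-0.68 -0.91 0 0 0 0 1;-0.68 -0.91 0 0 0 0 1;-0.68 -0.91 0 0 0 0 1;-0.68 -0.91 0 0 0 0 1"

```text
t: 1.35
position: [0.3602, 0.1613, 0.2313]
ee_rot: [[-0.925, 0.38, 0.0], [0.38, 0.925, 0.0], [-0.0, 0.0, -1.0]]
contact_force: [0.6, 0.2, 0.3]
finger_gap: 0.996
gripper_force: 0.0
```

>>> servo_tool:
  plan: "-0.68 -0.91 0 0 0 0.2 1;-0.68 -0.91 0 0 0 0.3 1;-0.68 -0.91 0 0 0 0.4 1;-0.68 -0.91 0 0 0 0.5 1;-0.68 -0.91 0 0 0 0.5 1"

```text
t: 1.98
position: [0.4179, -0.058, 0.2311]
ee_rot: [[-0.419, 0.908, -0.001], [0.908, 0.419, 0.001], [0.001, -0.001, -1.0]]
contact_force: [-1.0, 0.2, 0.3]
finger_gap: 1.001
gripper_force: 0.0
```

```bash
cat >> h.py <<'E'
def goto(p,yaw):
    "shift/turn (servo units) from the measured pose to world p, tool y at angle yaw (deg), tool down"
    o=get_obs();R=o["ee_rot"];a=np.radians(yaw)
    y=np.array([np.cos(a),np.sin(a),0]);z=np.array([0,0,-1.]);Rt=np.c_[np.cross(y,z),y,z]
    d=R.T@(np.asarray(p)-o["position"])/.2;w=cv2.Rodrigues(R.T@Rt)[0].ravel()/1.5
    print("t",round(o["t"],2),"pos",o["position"].round(4),"yaw",np.degrees(np.arctan2(R[1,1],R[0,1])).round(2),"q",o["q"].round(1),"F",o["contact_force"].round(2),"M",o["ft_torque"].round(3),"gap",round(o["finger_gap"],3),"grip",round(o["gripper_force"],1))
    print("shift",d.round(3),"turn",w.round(3))
E
python3 -c "
from h import *
goto([.472,-.28,.12],-14)"
```

```text
t 1.98 pos [ 0.4179 -0.058   0.2311] yaw 24.79 q [-15.2 -23.7 122.    0.   81.7 -40. ] F [-1.05  0.18  0.29] M [-0.027 -0.015 -0.038] gap 1.001 grip 0.0
shift [-1.122 -0.22   0.554] turn [-0.001 -0.     0.451]
```

>>> servo_tool:
  plan: "-1 -0.2 0.3 0 0 0.12 1;-1 -0.2 0.3 0 0 0.24 1;-1 -0.2 0.3 0 0 0.36 1;-1 -0.2 0.5 0 0 0.45 1;-1 -0.2 0.5 0 0 0.45 1"

```text
t: 2.6
position: [0.4637, -0.2531, 0.1266]
ee_rot: [[0.236, 0.972, -0.008], [0.972, -0.236, 0.006], [0.004, -0.009, -1.0]]
contact_force: [0.4, 0.5, 0.2]
finger_gap: 1.001
gripper_force: 0.0
```

Run:
```python
from h import *
goto([.472,-.28,.03],-14)
d=get_image("top");i=d["img"][140:240,310:450];s=get_image("side");j=s["img"][200:350,310:420]
cv2.imwrite("pics/a.png",np.hstack([cv2.resize(i,(560,400)),cv2.resize(j,(240,400))]))
```

```text
t 2.6 pos [ 0.4637 -0.2531  0.1266] yaw -13.64 q [-34.5  -2.8 115.3   0.   68.1 -20.8] F [0.42 0.53 0.18] M [-0.02  -0.028 -0.04 ] gap 1.001 grip 0.0
shift [-0.123  0.076  0.482] turn [-0.006 -0.003  0.004]
```

View pics/a.png

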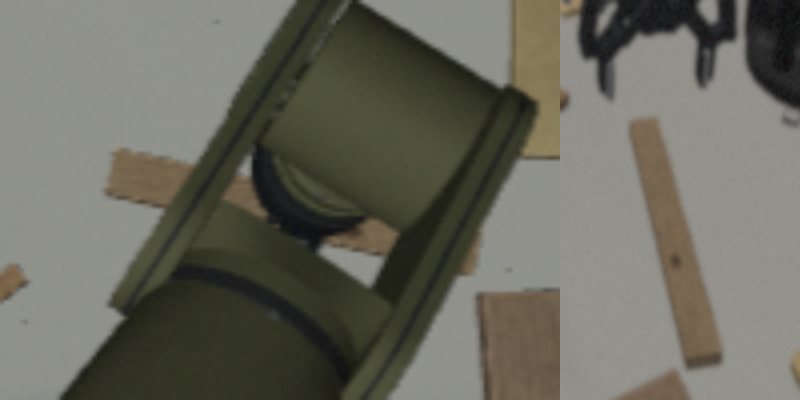

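The side crop shows the open fingers straddling the line of the strip, clear above it, with nothing moved.

>>> servo_tool:
  plan: "-0.12 0.075 0.24 0 0 0 1;-0.12 0.075 0.48 0 0 0 1;-0.12 0.075 0.55 0 0 0 1;-0.12 0.075 0.61 0 0 0 1;-0.12 0.075 0.61 0 0 0 1"

```text
t: 3.32
position: [0.4749, -0.2822, 0.0105]
ee_rot: [[0.236, 0.972, 0.001], [0.972, -0.236, -0.001], [-0.001, 0.002, -1.0]]
contact_force: [0.7, -0.2, 0.5]
finger_gap: 0.995
gripper_force: 0.0
```

>>> servo_tool:
  plan: "0 0 0 0 0 0 0;0 0 0 0 0 0 0;0 0 0 0 0 0 -1;0 0 0 0 0 0 -1;0 0 0 0 0 0 -1;0 0 0 0 0 0 -1"
  newtons: 30

```text
t: 4.08
position: [0.4746, -0.2828, 0.0102]
ee_rot: [[0.238, 0.971, 0.001], [0.971, -0.238, -0.001], [-0.001, 0.001, -1.0]]
contact_force: [-0.7, -0.3, 5.4]
finger_gap: 0.386
gripper_force: 30.4
```

```bash
python3 -c "
from h import *
goto([.472,-.28,.004],-14)"
```

```text
t 4.08 pos [ 0.4746 -0.2828  0.0102] yaw -13.76 q [-36.4   8.9 115.9  -0.   55.2 -22.6] F [-0.73 -0.32  5.37] M [0.107 0.068 0.005] gap 0.386 grip 30.4
shift [ 0.01  -0.016  0.031] turn [0.001 0.    0.003]
```

>>> servo_tool:
  plan: "0 0 0 0 0 0 0.2;0 0 0 0 0 0 0.2;0 0 0.03 0 0 0 0.2;0 0 0.03 0 0 0 0.2;0 0 0.03 0 0 0 -1;0 0 0.03 0 0 0 -1;0 0 0.03 0 0 0 -1;0 0 0.03 0 0 0 -1"
  newtons: 40

```text
t: 5.08
position: [0.474, -0.2823, 0.0033]
ee_rot: [[0.238, 0.971, -0.0], [0.971, -0.238, 0.0], [0.0, -0.0, -1.0]]
contact_force: [1.5, -0.4, -0.1]
finger_gap: 0.386
gripper_force: 40.7
```

>>> servo_tool:
  plan: "0 0 -0.05 0 0 0 -1;0 0 -0.2 0 0 0 -1;0 0 -0.4 0 0 0 -1;0 0 -0.5 0 0 0 -1;0 0 -0.5 0 0 0 -1"

```text
t: 5.7
position: [0.4751, -0.2831, 0.1054]
ee_rot: [[0.238, 0.971, 0.003], [0.971, -0.238, -0.002], [-0.002, 0.004, -1.0]]
contact_force: [0.8, -0.6, -0.4]
finger_gap: 0.385
gripper_force: 40.7
```

Run:
```python
from h import *
goto([.472,-.1,.104],2.24)
d=get_image("top");i=d["img"][140:240,310:450];s=get_image("side");j=s["img"][180:345,310:420]
cv2.imwrite("pics/b.png",np.hstack([cv2.resize(i,(560,400)),cv2.resize(j,(240,400))]))
```

```text
t 5.7 pos [ 0.4751 -0.2831  0.1054] yaw -13.75 q [-36.4   1.3 113.4  -0.   65.1 -22.6] F [ 0.77 -0.57 -0.43] M [ 0.012  0.005 -0.001] gap 0.385 grip 40.7
shift [ 0.886 -0.233  0.005] turn [ 0.002  0.001 -0.186]
```

View pics/b.png

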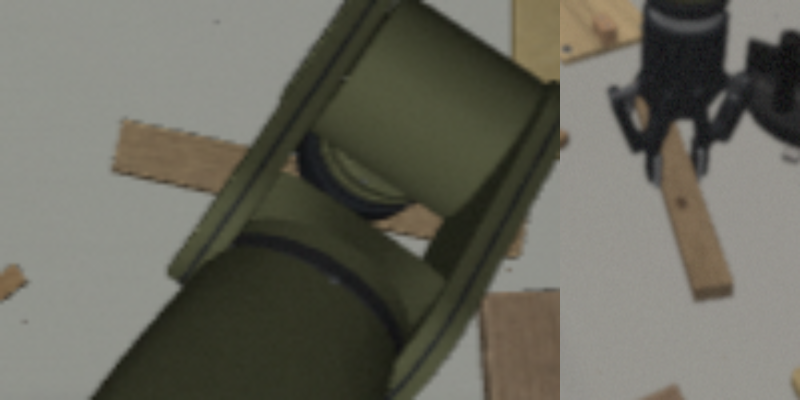

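The side crop shows the strip held level in the fingers; its near end is at about crop (710,292). The top crop has its ends at (118,145) and (516,235).

>>> servo_tool:
  plan: "0.15 -0.04 0 0 0 -0.02 -1;0.35 -0.09 0 0 0 -0.06 -1;0.55 -0.14 0 0 0 -0.11 -1;0.75 -0.19 0 0 0 -0.16 -1;0.88 -0.22 0 0 0 -0.185 -1;0.88 -0.22 0 0 0 -0.185 -1"

```text
t: 6.55
position: [0.4717, -0.0992, 0.1011]
ee_rot: [[-0.04, 0.999, -0.004], [0.999, 0.04, 0.001], [0.001, -0.004, -1.0]]
contact_force: [0.1, -0.4, -1.2]
finger_gap: 0.385
gripper_force: 40.7
```

Run:
```python
from h import *
_,K,T=load("top0.npz")
a=onz(K,T,339.1,175.9,.118);b=onz(K,T,438.6,198.3,.118);print(a,b,np.linalg.norm(a-b))
c=np.array([.4751,-.2831,.118]);print(np.linalg.norm(a-c),np.linalg.norm(b-c),np.degrees(np.arctan2((a-b)[0],(a-b)[1])), np.cross((a-b)/np.linalg.norm(a-b),c-b))
goto([.5104,.0689,.07],2.24)
```

```text
[ 0.50600949 -0.14964356  0.118     ] [ 0.44002506 -0.40488528  0.118     ] 0.263632844854593
0.1369891124294115 0.12673557117339768 14.494620202807306 [ 0.          0.         -0.00347702]
t 6.55 pos [ 0.4717 -0.0992  0.1011] yaw 2.29 q [-18.3  -7.5 122.2  -0.   65.5 -20.6] F [ 0.1  -0.43 -1.23] M [-0.044 -0.045  0.023] gap 0.385 grip 40.7
shift [0.832 0.228 0.156] turn [-0.002 -0.001  0.001]
```

>>> servo_tool:
  plan: "0.15 0.04 0 0 0 0 -1;0.35 0.09 0 0 0 0 -1;0.55 0.14 0.05 0 0 0 -1;0.75 0.19 0.1 0 0 0 -1;0.83 0.225 0.15 0 0 0 -1;0.83 0.225 0.25 0 0 0 -1;0.83 0.225 0.3 0 0 0 -1;0.83 0.225 0.3 0 0 0 -1"

```text
t: 7.55
position: [0.511, 0.0658, 0.042]
ee_rot: [[-0.036, 0.999, -0.003], [0.999, 0.036, -0.0], [-0.0, -0.003, -1.0]]
contact_force: [-1.3, -0.3, -0.6]
finger_gap: 0.386
gripper_force: 40.7
```

Run:
```python
from h import *
goto([.5104,.0689,.016],2.24)
d=get_image("top");i=d["img"][130:205,170:310];s=get_image("side");j=s["img"][130:240,280:380]
cv2.imwrite("pics/c.png",np.hstack([cv2.resize(i,None,fx=3.4,fy=3.4,interpolation=2),cv2.resize(j,(300,255))]))
```

```text
t 7.55 pos [0.511  0.0658 0.042 ] yaw 2.08 q [  1.4   1.7 119.9  -0.   58.5  -0.7] F [-1.32 -0.31 -0.61] M [ 0.05  -0.037  0.027] gap 0.386 grip 40.7
shift [ 0.016 -0.002  0.13 ] turn [-0.002  0.    -0.002]
```

View pics/c.png

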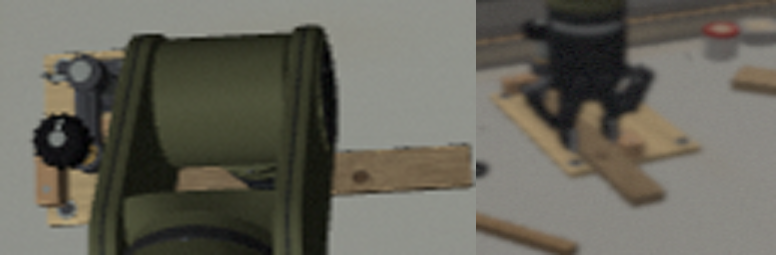

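The top crop shows the strip parallel to the jig with its far end at about crop (180,175), still short of the knob (62,140). The side crop shows the strip above the board, left of the near fence block.

>>> servo_tool:
  plan: "0.016 0 0.06 0 0 0 -1;0.016 0 0.1 0 0 0 -1;0.016 0 0.115 0 0 0 -1;0.016 0 0.125 0 0 0 -1;0.016 0 0.13 0 0 0 -1"

```text
t: 8.28
position: [0.5119, 0.0699, 0.0173]
ee_rot: [[-0.038, 0.999, 0.0], [0.999, 0.038, 0.0], [0.0, 0.0, -1.0]]
contact_force: [-0.2, -0.6, -1.0]
finger_gap: 0.388
gripper_force: 40.7
```

```bash
python3 -c "
from h import *
goto([.5104,.0689,.016],2.24)"
```

```text
t 8.28 pos [0.5119 0.0699 0.0173] yaw 2.15 q [  1.8   4.1 120.4   0.   55.6  -0.3] F [-0.25 -0.58 -0.98] M [-0.037  0.     0.025] gap 0.388 grip 40.7
shift [-0.005 -0.007  0.007] turn [ 0.    -0.    -0.001]
```

>>> servo_tool:
  plan: "-0.005 -0.007 0.005 0 0 0 -1;-0.005 -0.007 0.009 0 0 0 -1;-0.005 -0.007 0.009 0 0 0 -1"

```text
t: 8.65
position: [0.5104, 0.0688, 0.0156]
ee_rot: [[-0.037, 0.999, 0.0], [0.999, 0.037, 0.0], [0.0, 0.0, -1.0]]
contact_force: [-0.3, -0.8, -0.3]
finger_gap: 0.385
gripper_force: 40.7
```

>>> servo_tool:
  plan: "0.05 0 0 0 0 0 -1;0.12 0 0 0 0 0 -1;0.19 0 0 0 0 0 -1;0.25 0 0 0 0 0 -1;0.29 0 0 0 0 0 -1;0.3 0 0 0 0 0 -1;0.3 0 0 0 0 0 -1"

```text
t: 9.52
position: [0.5081, 0.1288, 0.0155]
ee_rot: [[-0.038, 0.999, -0.0], [0.999, 0.038, -0.0], [-0.0, -0.0, -1.0]]
contact_force: [-0.2, 1.1, -1.1]
finger_gap: 0.386
gripper_force: 40.7
```

Run:
```python
from h import *
goto([.5104,.0689,.016],2.24)
d=get_image("top");i=d["img"][130:205,170:310];s=get_image("side");j=s["img"][130:240,280:380]
cv2.imwrite("pics/d.png",np.hstack([cv2.resize(i,None,fx=3,fy=3,interpolation=2),cv2.resize(j,None,fx=3.5,fy=3.5,interpolation=2)[:225]]))
```

```text
t 9.53 pos [0.5081 0.1288 0.0155] yaw 2.16 q [  8.4   5.2 119.4  -0.   55.4   6.2] F [-0.22  1.08 -1.05] M [ 0.009  0.003 -0.018] gap 0.386 grip 40.7
shift [-0.3    0.    -0.003] turn [-0.     0.    -0.001]
```

View pics/d.png

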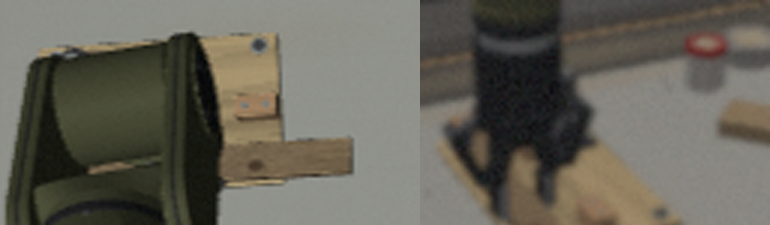

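The top crop shows the strip's free end at crop (352,157) and the board's edge at (283,157), so it overhangs about 65 mm. It is about 10 mm short of the stop and off the fence.

>>> servo_tool:
  plan: "0 0.03 0 0 0 0 -1;0 0.06 0 0 0 0 -1;0 0.08 0 0 0 0 -1;0 0.09 0 0 0 0 -1;0 0.095 0 0 0 0 -1;0 0.095 0 0 0 0 -1"

```text
t: 10.38
position: [0.5271, 0.1295, 0.0155]
ee_rot: [[-0.038, 0.999, -0.0], [0.999, 0.038, -0.0], [-0.0, -0.0, -1.0]]
contact_force: [-1.0, 0.1, -0.8]
finger_gap: 0.381
gripper_force: 40.7
```

>>> servo_tool:
  plan: "0 0.004 0 0 0 0 -1;0 0.008 0 0 0 0 -1;0 0.008 0 0 0 0 -1"

```text
t: 10.75
position: [0.5288, 0.1296, 0.0156]
ee_rot: [[-0.037, 0.999, 0.0], [0.999, 0.037, 0.0], [0.0, 0.0, -1.0]]
contact_force: [0.8, -0.5, -0.8]
finger_gap: 0.387
gripper_force: 40.7
```

>>> servo_tool:
  plan: "0 0.004 0 0 0 0 -1;0 0.004 0 0 0 0 -1"

```text
t: 11.0
position: [0.5296, 0.1296, 0.0155]
ee_rot: [[-0.037, 0.999, 0.0], [0.999, 0.037, -0.0], [-0.0, 0.0, -1.0]]
contact_force: [-0.3, 0.2, -0.0]
finger_gap: 0.382
gripper_force: 40.7
```

>>> servo_tool:
  plan: "0 0.004 0 0 0 0 -1;0 0.004 0 0 0 0 -1"

```text
t: 11.25
position: [0.5304, 0.1296, 0.0156]
ee_rot: [[-0.037, 0.999, 0.0], [0.999, 0.037, -0.0], [-0.0, 0.0, -1.0]]
contact_force: [0.1, -0.3, -0.6]
finger_gap: 0.383
gripper_force: 40.7
```

>>> servo_tool:
  plan: "0 0.004 0 0 0 0 -1;0 0.004 0 0 0 0 -1"

```text
t: 11.5
position: [0.5311, 0.1296, 0.0155]
ee_rot: [[-0.038, 0.999, -0.0], [0.999, 0.038, -0.0], [-0.0, -0.0, -1.0]]
contact_force: [0.2, 0.2, -0.8]
finger_gap: 0.386
gripper_force: 40.7
```

>>> servo_tool:
  plan: "0 0.004 0 0 0 0 -1;0 0.004 0 0 0 0 -1"

```text
t: 11.75
position: [0.5315, 0.1296, 0.0153]
ee_rot: [[-0.038, 0.999, -0.001], [0.999, 0.038, -0.0], [-0.0, -0.001, -1.0]]
contact_force: [-2.4, -0.8, -0.1]
finger_gap: 0.387
gripper_force: 40.7
```

>>> servo_tool:
  plan: "0 0.003 0 0 0 0 -1;0 0.003 0 0 0 0 -1"

```text
t: 12.0
position: [0.5318, 0.1296, 0.0153]
ee_rot: [[-0.038, 0.999, -0.002], [0.999, 0.038, -0.001], [-0.0, -0.002, -1.0]]
contact_force: [-5.3, -0.5, 1.4]
finger_gap: 0.39
gripper_force: 41.0
```

>>> servo_tool:
  plan: "0 0.003 0 0 0 0 -1;0 0.003 0 0 0 0 -1"

```text
t: 12.25
position: [0.5321, 0.1296, 0.0153]
ee_rot: [[-0.039, 0.999, -0.003], [0.999, 0.039, -0.001], [-0.001, -0.003, -1.0]]
contact_force: [-6.2, -1.0, 4.2]
finger_gap: 0.387
gripper_force: 41.2
```

>>> servo_tool:
  plan: "0.01 -0.003 -0.001 0 0 0 -1;0.025 -0.003 -0.001 0 0 0 -1;0.035 -0.003 -0.001 0 0 0 -1;0.035 -0.003 -0.001 0 0 0 -1"

```text
t: 12.75
position: [0.5316, 0.1366, 0.0153]
ee_rot: [[-0.038, 0.999, -0.002], [0.999, 0.038, -0.001], [-0.001, -0.002, -1.0]]
contact_force: [-4.0, -1.8, -0.4]
finger_gap: 0.382
gripper_force: 40.8
```

>>> servo_tool:
  plan: "0.005 0 0 0 0 0 -1;0.01 0 0 0 0 0 -1;0.01 0 0 0 0 0 -1"

```text
t: 13.12
position: [0.5315, 0.1384, 0.0152]
ee_rot: [[-0.038, 0.999, -0.002], [0.999, 0.038, -0.001], [-0.001, -0.002, -1.0]]
contact_force: [-4.9, -2.6, -0.3]
finger_gap: 0.387
gripper_force: 40.8
```

>>> servo_tool:
  plan: "0.005 0 0 0 0 0 -1;0.005 0 0 0 0 0 -1"

```text
t: 13.38
position: [0.5315, 0.1394, 0.0153]
ee_rot: [[-0.038, 0.999, -0.002], [0.999, 0.038, -0.001], [-0.001, -0.002, -1.0]]
contact_force: [-4.5, -2.3, -0.1]
finger_gap: 0.386
gripper_force: 40.8
```

>>> servo_tool:
  plan: "0.005 0 0 0 0 0 -1;0.005 0 0 0 0 0 -1"

```text
t: 13.62
position: [0.5315, 0.1404, 0.0153]
ee_rot: [[-0.038, 0.999, -0.002], [0.999, 0.038, -0.001], [-0.001, -0.002, -1.0]]
contact_force: [-4.4, -2.7, 1.5]
finger_gap: 0.385
gripper_force: 40.8
```

>>> servo_tool:
  plan: "0.004 0 0 0 0 0 -1;0.004 0 0 0 0 0 -1"

```text
t: 13.88
position: [0.5315, 0.1412, 0.0153]
ee_rot: [[-0.038, 0.999, -0.002], [0.999, 0.038, -0.001], [-0.001, -0.002, -1.0]]
contact_force: [-4.4, -3.0, 0.3]
finger_gap: 0.381
gripper_force: 40.8
```

>>> servo_tool:
  plan: "0.004 0 0 0 0 0 -1;0.004 0 0 0 0 0 -1"

```text
t: 14.12
position: [0.5314, 0.142, 0.0153]
ee_rot: [[-0.038, 0.999, -0.002], [0.999, 0.038, -0.001], [-0.001, -0.002, -1.0]]
contact_force: [-4.5, -2.9, -0.0]
finger_gap: 0.387
gripper_force: 40.8
```

>>> servo_tool:
  plan: "0.004 0 0 0 0 0 -1;0.004 0 0 0 0 0 -1"

```text
t: 14.38
position: [0.5314, 0.1426, 0.0153]
ee_rot: [[-0.038, 0.999, -0.001], [0.999, 0.038, -0.001], [-0.001, -0.001, -1.0]]
contact_force: [-5.0, -2.8, 0.0]
finger_gap: 0.381
gripper_force: 40.8
```

>>> servo_tool:
  plan: "0.004 0 0 0 0 0 -1;0.004 0 0 0 0 0 -1"

```text
t: 14.62
position: [0.5315, 0.1426, 0.0153]
ee_rot: [[-0.039, 0.999, -0.002], [0.999, 0.039, -0.003], [-0.003, -0.002, -1.0]]
contact_force: [-4.3, -6.8, 0.1]
finger_gap: 0.381
gripper_force: 40.8
```

>>> servo_tool:
  plan: "-0.002 0 0 0 0 0 -0.05;-0.002 0 0 0 0 0 -0.05;-0.002 0.01 0 0 0 0 -0.05;-0.002 0.018 0 0 0 0 -0.05;-0.002 0.018 0 0 0 0 -0.05"

```text
t: 15.25
position: [0.5348, 0.1437, 0.0154]
ee_rot: [[-0.037, 0.999, -0.002], [0.999, 0.037, -0.0], [0.0, -0.002, -1.0]]
contact_force: [-3.6, -0.1, 2.4]
finger_gap: 0.48
gripper_force: 2.2
```

>>> servo_tool:
  plan: "0 0.004 0 0 0 0 -0.05;0 0.004 0 0 0 0 -0.05"

```text
t: 15.5
position: [0.5349, 0.1437, 0.0153]
ee_rot: [[-0.038, 0.999, -0.004], [0.999, 0.038, -0.0], [-0.0, -0.004, -1.0]]
contact_force: [-8.2, -0.5, 4.5]
finger_gap: 0.477
gripper_force: 3.5
```

>>> servo_tool:
  plan: "0 0.003 0 0 0 0 -0.05;0 0.003 0 0 0 0 -0.05"

```text
t: 15.75
position: [0.5349, 0.1437, 0.0151]
ee_rot: [[-0.037, 0.999, -0.005], [0.999, 0.037, -0.0], [-0.0, -0.005, -1.0]]
contact_force: [-8.7, 0.3, 5.9]
finger_gap: 0.474
gripper_force: 4.3
```

>>> servo_tool:
  plan: "0 -0.025 0 0 0 0 0.2;0 -0.025 0 0 0 0 0.2;0 -0.025 -0.1 0 0 0 0.3;0 -0.025 -0.3 0 0 0 1;0 -0.025 -0.6 0 0 0 1;0 -0.025 -0.9 0 0 0 1;-0.6 -0.4 -1 0 0 0 1;-0.9 -0.7 -1 0 0 0 1;-0.9 -0.7 -1 0 0 0 1"

```text
t: 16.88
position: [0.4264, -0.0116, 0.2153]
ee_rot: [[-0.039, 0.999, 0.004], [0.999, 0.039, -0.001], [-0.001, 0.004, -1.0]]
contact_force: [0.4, -1.5, -0.1]
finger_gap: 0.999
gripper_force: 0.0
```

Run:
```python
from h import *
goto([.5104,.0689,.016],2.24)
d=get_image("top");i=d["img"][130:205,170:310];s=get_image("side");j=s["img"][130:240,280:380]
for n,x in(("top",d),("side",s)):np.savez(n+"1.npz",**{k:x[k] for k in("img","K","T")})
cv2.imwrite("pics/e.png",cv2.convertScaleAbs(np.hstack([cv2.resize(i,None,fx=4,fy=4,interpolation=2),cv2.resize(j[:75,:60],None,fx=4,fy=4,interpolation=2)]),alpha=1.3))
```

```text
t 16.88 pos [ 0.4264 -0.0116  0.2153] yaw 2.21 q [ -8.8 -22.6 122.8  -0.   79.6 -11. ] F [ 0.38 -1.47 -0.13] M [-0.043 -0.041  0.004] gap 0.999 grip 0.0
shift [0.387 0.431 0.998] turn [ 0.003  0.001 -0.   ]
```

View pics/e.png

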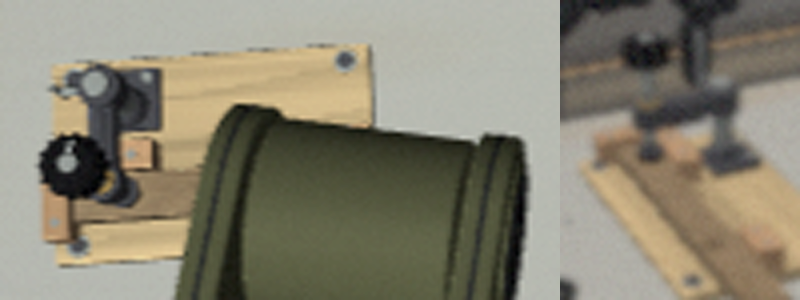

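The top crop shows the strip flush on the end stop near crop (75,190), and on the fence block near (140,170). The knob is at (70,165), and its pointer aims up-right at about (70,145).

>>> servo_tool:
  plan: "0.1 0.05 0 0 0 -0.1 1;0.3 0.15 0 0 0 -0.2 1;0.5 0.25 0 0 0 -0.3 1;0.7 0.4 0 0 0 -0.4 1;0.9 0.48 0 0 0 -0.5 1;0.9 0.48 0 0 0 -0.6 1;0.9 0.48 0 0 0 -0.7 1;0.9 0.48 0 0 0 -0.8 1;0.9 0.48 0 0 0 -0.9 1;0.9 0.48 0 0 0 -0.98 1"

```text
t: 18.23
position: [0.5167, 0.1738, 0.2146]
ee_rot: [[-0.998, 0.059, 0.002], [0.059, 0.998, 0.001], [-0.002, 0.001, -1.0]]
contact_force: [-0.0, -0.2, -0.2]
finger_gap: 0.997
gripper_force: 0.0
```

Run:
```python
from h import *
goto([.5275,.241,.112],94)
for n in(("top0.npz"),("top1.npz")):
    i,K,T=load(n);g=i[155:185,175:202].astype(int);m=(g.max(2)<30).astype(np.uint8)
    c=max(cv2.findContours(m,0,1)[0],key=cv2.contourArea);(u,v),r=cv2.minEnclosingCircle(c);M=cv2.moments(cv2.convexHull(c))
    for uu,vv in((u,v),(M["m10"]/M["m00"],M["m01"]/M["m00"])):print(n,uu+175,vv+155,r,onz(K,T,uu+175,vv+155,.138))
```

```text
t 18.23 pos [0.5167 0.1738 0.2146] yaw 86.64 q [ 12.9  -5.7 109.1   0.   76.5 -73.7] F [-0.04 -0.22 -0.17] M [0.009 0.006 0.059] gap 0.997 grip 0.0
shift [-0.033  0.338  0.513] turn [ 0.     0.002 -0.086]
top0.npz 189.0205478668213 170.86986255645752 9.021586418151855 [0.52632451 0.23639683 0.138     ]
top0.npz 188.45454545454547 171.25108225108224 9.021586418151855 [0.52536845 0.23783752 0.138     ]
top1.npz 188.52898597717285 170.99275398254395 8.529088020324707 [0.52603875 0.23765832 0.138     ]
top1.npz 188.32277924362356 171.26737027264733 8.529088020324707 [0.52533542 0.23817645 0.138     ]
```

>>> servo_tool:
  plan: "-0.04 0.32 0.1 0 0 -0.08 1;-0.04 0.32 0.25 0 0 -0.08 1;-0.04 0.32 0.35 0 0 -0.08 1;-0.04 0.32 0.43 0 0 -0.08 1;-0.04 0.32 0.5 0 0 -0.08 0.6;-0.04 0.32 0.51 0 0 -0.08 0.2;-0.04 0.32 0.51 0 0 -0.08 0.2"
  newtons: 20

```text
t: 19.1
position: [0.5285, 0.2364, 0.1116]
ee_rot: [[-0.998, -0.056, 0.001], [-0.056, 0.998, 0.0], [-0.001, 0.0, -1.0]]
contact_force: [-0.1, -0.4, 0.4]
finger_gap: 0.598
gripper_force: 0.0
```

>>> servo_tool:
  plan: "0 0 0 0 0 0 -0.2;0 0 0 0 0 0 -0.2;0 0 0 0 0 0 -0.2"

```text
t: 19.48
position: [0.5286, 0.2397, 0.113]
ee_rot: [[-0.998, -0.056, 0.002], [-0.056, 0.998, 0.007], [-0.003, 0.007, -1.0]]
contact_force: [-2.1, 9.8, 0.8]
finger_gap: 0.48
gripper_force: 23.9
```

```bash
python3 -c "
from h import *
goto([.5265,.239,.112],94)"
```

```text
t 19.48 pos [0.5286 0.2397 0.113 ] yaw 93.23 q [ 18.9   4.1 109.6   0.4  66.  -74.4] F [-2.12  9.81  0.84] M [ 1.516  0.389 -0.007] gap 0.48 grip 23.9
shift [ 0.011 -0.003  0.005] turn [ 0.005  0.002 -0.009]
```

>>> servo_tool:
  plan: "0 0.008 0 0 0 0 -0.2;0 0.016 0 0 0 0 -0.2;0 0.016 0 0 0 0 -0.2"

```text
t: 19.85
position: [0.5286, 0.2399, 0.1129]
ee_rot: [[-0.998, -0.057, 0.002], [-0.057, 0.998, 0.0], [-0.002, 0.0, -1.0]]
contact_force: [-2.5, -0.4, 6.2]
finger_gap: 0.48
gripper_force: 24.3
```

```bash
python3 -c "
from h import *
goto([.5265,.239,.112],94)"
```

```text
t 19.85 pos [0.5286 0.2399 0.1129] yaw 93.25 q [ 19.1   4.3 109.5  -0.   66.1 -74.1] F [-2.47 -0.42  6.24] M [0.042 0.414 0.05 ] gap 0.48 grip 24.3
shift [ 0.011 -0.004  0.004] turn [ 0.     0.001 -0.009]
```

>>> servo_tool:
  plan: "0 0 0 0 0 0 0.3;0 0 0 0 0 -0.05 0.3;0 0 0 0 0 -0.17 0.3;0 0 0 0 0 -0.29 0.3;0 0 0 0 0 -0.41 0.3;0 0 0 0 0 -0.53 0.3;0 0 0 0 0 -0.65 0.3;0 0 0 0 0 -0.77 0.3;0 0 0 0 0 -0.88 0.3;0 0 0 0 0 -0.97 0.3"

```text
t: 21.1
position: [0.528, 0.2393, 0.1107]
ee_rot: [[-0.055, -0.999, 0.0], [-0.999, 0.055, -0.001], [0.001, -0.0, -1.0]]
contact_force: [0.2, -0.4, 0.2]
finger_gap: 0.649
gripper_force: 0.0
```

>>> servo_tool:
  plan: "0 0 0 0 0 0 -0.2;0 0 0 0 0 0 -0.2;0 0 0 0 0 0 -0.2;0 0 0 0 0 0 -0.2"

```text
t: 21.6
position: [0.5276, 0.2394, 0.111]
ee_rot: [[-0.06, -0.998, -0.001], [-0.998, 0.06, -0.001], [0.001, 0.001, -1.0]]
contact_force: [-3.0, -2.4, 3.6]
finger_gap: 0.484
gripper_force: 21.3
```

```bash
python3 -c "
from h import *
goto([.5286,.2399,.112],178)"
```

```text
t 21.6 pos [0.5276 0.2394 0.111 ] yaw 176.58 q [  19.1    4.3  109.6   -0.    66.1 -157.5] F [-3.03 -2.38  3.6 ] M [-0.387  0.706  0.016] gap 0.484 grip 21.3
shift [-0.003 -0.005 -0.005] turn [ 0.001 -0.001 -0.016]
```

>>> servo_tool:
  plan: "0 0.004 0 0 0 0 -1;0 0.004 0 0 0 0 -1;0 0.004 0 0 0 0 -1"
  newtons: 60

```text
t: 21.98
position: [0.5275, 0.2394, 0.1112]
ee_rot: [[-0.059, -0.998, 0.001], [-0.998, 0.059, -0.0], [0.0, -0.001, -1.0]]
contact_force: [-0.5, -5.6, 3.5]
finger_gap: 0.478
gripper_force: 60.1
```

```bash
cat > st.py <<'E'
from h import *
o=get_obs();R=o["ee_rot"];print(round(o["t"],2),o["position"].round(4),"yaw",np.degrees(np.arctan2(R[1,1],R[0,1])).round(2),"q6",o["q"][5].round(1),"F",o["contact_force"].round(1),"M",o["ft_torque"].round(3),"gap",o["finger_gap"].round(3),o["gripper_force"].round(0),"tau6",o["tau"][5].round(3))
E
python3 st.py
```

```text
Traceback (most recent call last):
  File "st.py", line 2, in <module>
    o=get_obs();R=o["ee_rot"];print(round(o["t"],2),o["position"].round(4),"yaw",np.degrees(np.arctan2(R[1,1],R[0,1])).round(2),"q6",o["q"][5].round(1),"F",o["contact_force"].round(1),"M",o["ft_torque"].round(3),"gap",o["finger_gap"].round(3),o["gripper_force"].round(0),"tau6",o["tau"][5].round(3))
                                                                                                                                                                                                                          ^^^^^^^^^^^^^^^^^^^^^
AttributeError: 'float' object has no attribute 'round'
```

>>> servo_tool:
  plan: "0 0 0.0015 0 0 0.1 -1;0 0 0.003 0 0 0.2 -1;0 0 0.0045 0 0 0.3 -1;0 0 0.0045 0 0 0.3 -1"

```text
t: 22.48
position: [0.5274, 0.2395, 0.1103]
ee_rot: [[-0.486, -0.874, 0.0], [-0.874, 0.486, -0.0], [0.0, -0.0, -1.0]]
contact_force: [-1.9, -4.0, 4.0]
finger_gap: 0.475
gripper_force: 60.0
```

```bash
python3 st.py
```

```text
Traceback (most recent call last):
  File "st.py", line 2, in <module>
    o=get_obs();R=o["ee_rot"];print(round(o["t"],2),o["position"].round(4),"yaw",np.degrees(np.arctan2(R[1,1],R[0,1])).round(2),"q6",o["q"][5].round(1),"F",o["contact_force"].round(1),"M",o["ft_torque"].round(3),"gap",o["finger_gap"].round(3),o["gripper_force"].round(0),"tau6",o["tau"][5].round(3))
                                                                                                                                                                                                                          ^^^^^^^^^^^^^^^^^^^^^
AttributeError: 'float' object has no attribute 'round'
```

```bash
sed -i 's/o\["gripper_force"\].round(0)/round(o["gripper_force"])/;s/o\["finger_gap"\].round(3)/round(o["finger_gap"],3)/' st.py; python3 st.py
```

```text
22.48 [0.5274 0.2395 0.1103] yaw 150.91 q6 -131.8 F [-1.9 -4.   4. ] M [-0.674  0.296 -0.069] gap 0.475 60 tau6 0.177
```

>>> servo_tool:
  plan: "0 0 0.0015 0 0 0.1 -1;0 0 0.003 0 0 0.2 -1;0 0 0.0045 0 0 0.3 -1;0 0 0.0045 0 0 0.3 -1"

```text
t: 22.98
position: [0.5272, 0.2396, 0.1095]
ee_rot: [[-0.817, -0.577, 0.0], [-0.577, 0.817, -0.0], [0.0, -0.0, -1.0]]
contact_force: [-2.6, -4.6, 4.4]
finger_gap: 0.48
gripper_force: 60.1
```

```bash
python3 st.py
```

```text
22.98 [0.5272 0.2396 0.1095] yaw 125.24 q6 -106.1 F [-2.6 -4.6  4.4] M [-0.672  0.4   -0.064] gap 0.48 60 tau6 0.163
```

>>> servo_tool:
  plan: "0 0 0.0015 0 0 0.1 -1;0 0 0.003 0 0 0.2 -1;0 0 0.0045 0 0 0.3 -1;0 0 0.0045 0 0 0.3 -1"

```text
t: 23.48
position: [0.5271, 0.2398, 0.1086]
ee_rot: [[-0.986, -0.165, -0.0], [-0.165, 0.986, 0.0], [0.0, 0.0, -1.0]]
contact_force: [-3.0, -3.1, 5.3]
finger_gap: 0.475
gripper_force: 60.2
```

```bash
python3 st.py
```

```text
23.48 [0.5271 0.2398 0.1086] yaw 99.52 q6 -80.4 F [-3.  -3.1  5.3] M [-0.64   0.557 -0.115] gap 0.475 60 tau6 0.155
```

>>> servo_tool:
  plan: "0 0 0.0015 0 0 0.1 -1;0 0 0.003 0 0 0.2 -1;0 0 0.0045 0 0 0.3 -1;0 0 0.0045 0 0 0.3 -1"

```text
t: 23.98
position: [0.5272, 0.24, 0.1077]
ee_rot: [[-0.96, 0.28, -0.0], [0.28, 0.96, 0.001], [0.0, 0.001, -1.0]]
contact_force: [-2.7, -3.0, 4.3]
finger_gap: 0.474
gripper_force: 60.2
```

```bash
python3 st.py
```

```text
23.98 [0.5272 0.24   0.1077] yaw 73.72 q6 -54.6 F [-2.7 -3.   4.3] M [-0.512  0.499 -0.056] gap 0.474 60 tau6 0.09
```

>>> servo_tool:
  plan: "0 0 0.0015 0 0 0.1 -1;0 0 0.003 0 0 0.2 -1;0 0 0.0045 0 0 0.3 -1;0 0 0.0045 0 0 0.3 -1"

```text
t: 24.48
position: [0.5273, 0.2402, 0.1069]
ee_rot: [[-0.743, 0.669, 0.0], [0.669, 0.743, 0.001], [0.0, 0.001, -1.0]]
contact_force: [-2.8, -2.4, 4.9]
finger_gap: 0.474
gripper_force: 60.2
```

```bash
python3 st.py
```

```text
24.48 [0.5273 0.2402 0.1069] yaw 47.99 q6 -28.8 F [-2.8 -2.4  4.9] M [-0.376  0.464 -0.136] gap 0.474 60 tau6 0.115
```

>>> servo_tool:
  plan: "0 0 0.0015 0 0 0.1 -1;0 0 0.003 0 0 0.2 -1;0 0 0.0045 0 0 0.3 -1;0 0 0.0045 0 0 0.3 -1"

```text
t: 24.98
position: [0.5274, 0.2403, 0.106]
ee_rot: [[-0.378, 0.926, 0.001], [0.926, 0.378, 0.001], [0.001, 0.001, -1.0]]
contact_force: [-3.2, -1.4, 4.7]
finger_gap: 0.469
gripper_force: 60.2
```

```bash
python3 st.py
```

```text
24.98 [0.5274 0.2403 0.106 ] yaw 22.23 q6 -3.1 F [-3.2 -1.4  4.7] M [-0.137  0.463 -0.155] gap 0.469 60 tau6 0.15
```

>>> servo_tool:
  plan: "0 0 0.0015 0 0 0.1 -1;0 0 0.003 0 0 0.2 -1;0 0 0.003 0 0 0.2 -1"

```text
t: 25.35
position: [0.5276, 0.2403, 0.1054]
ee_rot: [[-0.088, 0.996, 0.001], [0.996, 0.088, 0.001], [0.001, 0.001, -1.0]]
contact_force: [-1.4, -0.2, 3.7]
finger_gap: 0.475
gripper_force: 60.2
```

```bash
python3 st.py
```

```text
25.35 [0.5276 0.2403 0.1054] yaw 5.05 q6 14.1 F [-1.4 -0.2  3.7] M [-0.042  0.283 -0.087] gap 0.475 60 tau6 0.149
```

>>> servo_tool:
  plan: "0 0 0.0015 0 0 0.1 -1;0 0 0.003 0 0 0.2 -1;0 0 0.003 0 0 0.2 -1"

```text
t: 25.72
position: [0.5277, 0.2403, 0.105]
ee_rot: [[0.211, 0.978, 0.001], [0.978, -0.211, 0.001], [0.002, 0.001, -1.0]]
contact_force: [-2.0, 0.0, 5.3]
finger_gap: 0.475
gripper_force: 60.2
```

```bash
python3 st.py
```

```text
25.73 [0.5277 0.2403 0.105 ] yaw -12.17 q6 31.3 F [-2.   0.   5.3] M [ 0.009  0.279 -0.131] gap 0.475 60 tau6 0.072
```

>>> servo_tool:
  plan: "0 0 0.0015 0 0 0.1 -1;0 0 0.003 0 0 0.2 -1;0 0 0.003 0 0 0.2 -1"

```text
t: 26.1
position: [0.5278, 0.2402, 0.1046]
ee_rot: [[0.49, 0.872, 0.002], [0.872, -0.49, 0.001], [0.002, 0.001, -1.0]]
contact_force: [-0.9, 0.2, 5.5]
finger_gap: 0.478
gripper_force: 60.3
```

```bash
python3 st.py
```

```text
26.1 [0.5278 0.2402 0.1046] yaw -29.36 q6 48.5 F [-0.9  0.2  5.5] M [-0.099  0.222 -0.149] gap 0.478 60 tau6 0.045
```

>>> servo_tool:
  plan: "0 0 0.0015 0 0 0.1 -1;0 0 0.003 0 0 0.2 -1;0 0 0.003 0 0 0.2 -1"

```text
t: 26.48
position: [0.5279, 0.2401, 0.1041]
ee_rot: [[0.726, 0.688, 0.002], [0.688, -0.726, 0.001], [0.002, 0.001, -1.0]]
contact_force: [-1.8, -1.2, 6.4]
finger_gap: 0.475
gripper_force: 60.4
```

```bash
python3 st.py
```

```text
26.48 [0.5279 0.2401 0.1041] yaw -46.54 q6 65.7 F [-1.8 -1.2  6.4] M [-0.11   0.253 -0.11 ] gap 0.475 60 tau6 0.094
```

>>> servo_tool:
  plan: "0 0 0.0015 0 0 0.1 -1;0 0 0.003 0 0 0.2 -1;0 0 0.003 0 0 0.2 -1"

```text
t: 26.85
position: [0.528, 0.2401, 0.1037]
ee_rot: [[0.897, 0.443, 0.002], [0.443, -0.897, 0.001], [0.002, 0.0, -1.0]]
contact_force: [-1.1, -0.2, 7.7]
finger_gap: 0.478
gripper_force: 60.4
```

```bash
python3 st.py
```

```text
26.85 [0.528  0.2401 0.1037] yaw -63.71 q6 82.9 F [-1.1 -0.2  7.7] M [-0.212  0.305 -0.049] gap 0.478 60 tau6 0.141
```

>>> servo_tool:
  plan: "0 0 0 0 0 0 0.3;0 0 0 0 0 0 0.3;0 0 -0.15 0 0 -0.05 0.6;0 0 -0.4 0 0 -0.15 1;-0.3 0.25 -0.5 0 0 -0.26 1;-0.6 0.5 -0.5 0 0 -0.38 1;-0.9 0.8 -0.5 0 0 -0.5 1;-1 0.9 -0.5 0 0 -0.62 1;-1 0.9 -0.5 0 0 -0.74 1"

```text
t: 27.98
position: [0.4252, -0.0113, 0.2022]
ee_rot: [[0.028, 1.0, 0.0], [1.0, -0.028, -0.0], [-0.0, 0.0, -1.0]]
contact_force: [0.1, 0.2, -0.2]
finger_gap: 0.999
gripper_force: 0.0
```

```bash
python3 st.py
python3 - <<'E'
from h import *
d=get_image("top");s=get_image("side")
for n,x in(("top",d),("side",s)):np.savez(n+"2.npz",**{k:x[k] for k in("img","K","T")})
for n in("top1.npz","top2.npz"):
    print(cv2.cvtColor(load(n)[0],cv2.COLOR_BGR2GRAY)[162:182,179:199])
for n in("side1.npz","side2.npz"):
    print(cv2.cvtColor(load(n)[0],cv2.COLOR_BGR2GRAY)[136:178,293:312])
E
```

```text
27.98 [ 0.4252 -0.0113  0.2022] yaw -1.6 q6 -7.2 F [ 0.1  0.2 -0.2] M [ 0.004 -0.018  0.005] gap 0.999 0 tau6 1.759
[[142 140 143 142 141 139 138 140 139 140 141 141 126  75  60  58  49  50
   52  32]
 [141 142 140 131 121 124  84 119 124  64  70 119 123  75  60  57  51  51
   52  31]
 [143 141 140 141 123  57  13  11  15  13   4  26  36  31  50  57  51  51
   53  31]
 [139 140 124  66  36  16  21  42  76  76   9  13  11   8  14  39  52  51
   53  34]
 [141 140 118  37  14  19  18  60  86  45  18  16   7   8  11  31  53  52
   53  33]
 [141 122  63  19  17  17  20  86 118  14  17  18  14  10  13  18  27  44
   54  33]
 [119  42  17  19  14  17  46  80  83  42  16  17  16  13  10   7   4  34
   52  35]
 [124  64  18  16  20  56 104 118 117 100  20  16  16  18  13   9   2  37
   53  38]
 [120  39  20  19  30  78 119 119 118 106  56  18  21  17  10  12  12  11
   27  31]
 [ 90  19  20  15  14  72 119 118 117 101  36  20  16  19   9   5   3   7
   24  38]
 [119  43  16  18  19  42  90 118 102  55  14  18  20  15  13  12   8  24
   51  52]
 [126  67  19  18  17  19  27  35  28  19  16  18
[... 8523 characters left out ...]
  62  58  50  52  52  67  81  93 104 114 113
  111]
 [ 88  83  82  87  89  87  80  63  44  44  49  51  62  82  93  94  99  97
   95]
 [107  98  86  81  82  89  85  67  55  49  49  57  73  86  95  91  88  83
   79]
 [122 112 102  86  82  83  86  82  75  70  72  78  88  93  94  93  85  79
   74]
 [128 125 112  98  83  83  87  89  89  90  91  88  94  94  96  94  92  83
   78]
 [131 128 125 118 100  91  85  85  94  95  93  97  94  96  95  96  93  88
   85]
 [129 128 127 127 118 103  88  84  89  95  98  98 101  96  94  98  93  95
   89]
 [132 130 130 130 125 116  98  85  83  92  97 101  97  97  96  97  93  96
   94]
 [135 134 129 130 130 122 107  88  81  85  95 100  99  96  94  94  94  91
   96]]
```

>>> servo_tool:
  plan: "0.2 0.1 0 0 0 -0.1 1;0.45 0.25 0 0 0 -0.2 1;0.7 0.4 0 0 0 -0.3 1;0.95 0.5 0 0 0 -0.4 1;0.95 0.5 0 0 0 -0.48 1;0.95 0.5 0 0 0 -0.48 1"

```text
t: 28.82
position: [0.5326, 0.1781, 0.2017]
ee_rot: [[-0.633, 0.774, -0.001], [0.774, 0.633, -0.0], [0.001, -0.001, -1.0]]
contact_force: [-0.4, -0.9, -0.7]
finger_gap: 1.0
gripper_force: 0.0
```

```bash
python3 -c "
from h import *
goto([.5278,.2401,.104],40)"
```

```text
t 28.82 pos [0.5326 0.1781 0.2017] yaw 39.28 q [ 13.   -2.9 107.7   0.   75.3 -26.3] F [-0.38 -0.85 -0.7 ] M [ 0.01  -0.031  0.045] gap 1.0 grip 0.0
shift [0.255 0.178 0.489] turn [-0.001 -0.001 -0.008]
```

>>> servo_tool:
  plan: "0.2 0.14 0 0 0 0 1;0.255 0.178 0.1 0 0 0 1;0.255 0.178 0.25 0 0 0 1;0.255 0.178 0.4 0 0 0 1;0.255 0.178 0.485 0 0 0 0.4;0.255 0.178 0.485 0 0 0 0.4"

```text
t: 29.58
position: [0.5267, 0.2379, 0.1035]
ee_rot: [[-0.632, 0.775, -0.004], [0.775, 0.632, -0.001], [0.001, -0.004, -1.0]]
contact_force: [-0.2, 0.1, -0.7]
finger_gap: 0.702
gripper_force: 0.0
```

```bash
python3 -c "
from h import *
goto([.5278,.2401,.104],40)"
```

```text
t 29.57 pos [0.5267 0.2379 0.1035] yaw 39.19 q [ 19.    4.7 110.   -0.   65.5 -20.2] F [-0.21  0.05 -0.75] M [ 0.004 -0.061 -0.009] gap 0.702 grip 0.0
shift [ 0.005  0.011 -0.002] turn [-0.002 -0.001 -0.009]
```

>>> servo_tool:
  plan: "0.003 0.006 0 0 0 0 -1;0.003 0.006 0 0 0 0 -1;0.003 0.006 0 0 0 0 -1;0.003 0.006 0 0 0 0 -1"

```text
t: 30.08
position: [0.5283, 0.2391, 0.1072]
ee_rot: [[-0.633, 0.774, -0.001], [0.774, 0.633, -0.002], [-0.001, -0.002, -1.0]]
contact_force: [-6.9, -5.2, 3.3]
finger_gap: 0.473
gripper_force: 60.5
```

```bash
cat > st.py <<'E'
from h import *
L=[]
for k in range(4):
    o=get_obs();L.append(np.r_[o["contact_force"],o["ft_torque"],o["tau"][5]]);k<3 and get_image("top")
R=o["ee_rot"];L=np.mean(L,0)
print(round(o["t"],2),o["position"].round(4),"yaw",np.degrees(np.arctan2(R[1,1],R[0,1])).round(2),"F",L[:3].round(1),"M",L[3:6].round(3),"tau6",L[6].round(3),"grip",round(o["gripper_force"]))
E
python3 st.py
```

```text
30.23 [0.5283 0.2391 0.1073] yaw 39.26 F [-5.9 -4.8  3.1] M [-0.703  0.781  0.021] tau6 0.027 grip 60
```

>>> servo_tool:
  plan: "0 0 0.0008 0 0 0.06 -1;0 0 0.0017 0 0 0.12 -1;0 0 0.0017 0 0 0.12 -1"

```text
t: 30.6
position: [0.5281, 0.239, 0.107]
ee_rot: [[-0.484, 0.875, -0.002], [0.875, 0.484, -0.002], [-0.001, -0.003, -1.0]]
contact_force: [-5.1, -6.0, 4.9]
finger_gap: 0.475
gripper_force: 60.6
```

```bash
python3 st.py
```

```text
30.75 [0.5281 0.239  0.107 ] yaw 28.94 F [-5.8 -5.4  4.5] M [-0.802  0.939 -0.029] tau6 0.02 grip 61
```

>>> servo_tool:
  plan: "0 0 0.0008 0 0 0.06 -1;0 0 0.0017 0 0 0.12 -1;0 0 0.0017 0 0 0.12 -1"

```text
t: 31.12
position: [0.528, 0.2389, 0.1067]
ee_rot: [[-0.319, 0.948, -0.002], [0.948, 0.319, -0.003], [-0.002, -0.003, -1.0]]
contact_force: [-6.6, -6.4, 5.6]
finger_gap: 0.478
gripper_force: 60.7
```

```bash
python3 st.py
```

```text
31.27 [0.528  0.2389 0.1067] yaw 18.64 F [-6.9 -6.   5.1] M [-0.864  1.069  0.017] tau6 0.075 grip 61
```

>>> servo_tool:
  plan: "-0.001 -0.004 0.0008 0 0 0.06 -1;-0.003 -0.008 0.0017 0 0 0.12 -1;-0.003 -0.008 0.0017 0 0 0.12 -1"

```text
t: 31.65
position: [0.5277, 0.2388, 0.1065]
ee_rot: [[-0.146, 0.989, 0.001], [0.989, 0.146, -0.0], [-0.0, 0.001, -1.0]]
contact_force: [-2.9, -2.7, 4.7]
finger_gap: 0.476
gripper_force: 60.6
```

```bash
python3 st.py
```

```text
31.8 [0.5277 0.2389 0.1065] yaw 8.4 F [-3.9 -2.9  6.2] M [-0.465  0.728  0.082] tau6 0.124 grip 61
```

>>> servo_tool:
  plan: "0 0 0.0008 0 0 0.06 -1;0 0 0.0017 0 0 0.12 -1;0 0 0.0017 0 0 0.12 -1"

```text
t: 32.17
position: [0.5276, 0.2388, 0.1062]
ee_rot: [[0.034, 0.999, 0.0], [0.999, -0.034, -0.0], [-0.0, 0.0, -1.0]]
contact_force: [-5.7, -4.0, 7.4]
finger_gap: 0.475
gripper_force: 61.0
```

```bash
python3 st.py
```

```text
32.33 [0.5276 0.2389 0.1062] yaw -1.93 F [-5.5 -3.4  7.6] M [-0.523  0.884  0.031] tau6 0.051 grip 61
```

>>> servo_tool:
  plan: "0 -0.003 0.0008 0 0 0.06 -1;0 -0.005 0.0017 0 0 0.12 -1;0 -0.005 0.0017 0 0 0.12 -1"

```text
t: 32.7
position: [0.5274, 0.2389, 0.106]
ee_rot: [[0.212, 0.977, 0.003], [0.977, -0.212, -0.0], [0.0, 0.003, -1.0]]
contact_force: [-3.4, -3.5, 6.6]
finger_gap: 0.472
gripper_force: 60.8
```

```bash
python3 st.py
```

```text
32.85 [0.5274 0.2389 0.106 ] yaw -12.23 F [-3.1 -3.1  6.5] M [-0.481  0.457  0.092] tau6 0.104 grip 61
```

>>> servo_tool:
  plan: "0 0 0.0008 0 0 0.06 -1;0 0 0.0017 0 0 0.12 -1;0 0 0.0017 0 0 0.12 -1"

```text
t: 33.22
position: [0.5272, 0.2389, 0.1057]
ee_rot: [[0.383, 0.924, 0.002], [0.924, -0.383, -0.0], [0.001, 0.002, -1.0]]
contact_force: [-3.3, -3.2, 7.4]
finger_gap: 0.472
gripper_force: 60.9
```

```bash
python3 st.py
```

```text
33.38 [0.5272 0.2389 0.1057] yaw -22.52 F [-3.5 -3.4  6.9] M [-0.474  0.581  0.216] tau6 0.212 grip 61
```

>>> servo_tool:
  plan: "0 0 0.0008 0 0 0.06 -1;0 0 0.0017 0 0 0.12 -1;0 0 0.0017 0 0 0.12 -1"

```text
t: 33.75
position: [0.5271, 0.239, 0.1054]
ee_rot: [[0.542, 0.84, 0.002], [0.84, -0.542, -0.0], [0.001, 0.002, -1.0]]
contact_force: [-3.5, -3.1, 7.8]
finger_gap: 0.474
gripper_force: 61.0
```

```bash
python3 st.py
```

```text
33.9 [0.5271 0.239  0.1055] yaw -32.83 F [-4.2 -3.1  7.4] M [-0.442  0.688  0.202] tau6 0.223 grip 61
```

>>> servo_tool:
  plan: "0 0 0.0008 0 0 0.06 -1;0 0 0.0017 0 0 0.12 -1;0 0 0.0017 0 0 0.12 -1"

```text
t: 34.28
position: [0.5269, 0.2391, 0.1052]
ee_rot: [[0.684, 0.729, 0.001], [0.729, -0.684, 0.0], [0.001, 0.001, -1.0]]
contact_force: [-5.3, -3.3, 7.5]
finger_gap: 0.474
gripper_force: 61.0
```

```bash
python3 st.py
```

```text
34.42 [0.5269 0.2391 0.1052] yaw -43.16 F [-5.3 -3.1  7.9] M [-0.458  0.789  0.132] tau6 0.173 grip 61
```

>>> servo_tool:
  plan: "0 0 0.0008 0 0 0.06 -1;0 0 0.0017 0 0 0.12 -1;0 0 0.0017 0 0 0.12 -1"

```text
t: 34.8
position: [0.5268, 0.2392, 0.1049]
ee_rot: [[0.804, 0.595, 0.001], [0.595, -0.804, 0.0], [0.001, 0.0, -1.0]]
contact_force: [-6.0, -2.7, 8.8]
finger_gap: 0.474
gripper_force: 61.1
```

```bash
python3 st.py
```

```text
34.95 [0.5268 0.2392 0.1049] yaw -53.48 F [-5.6 -2.2  8.6] M [-0.401  0.882  0.104] tau6 0.118 grip 61
```

Run:
```python
from h import *
s=get_image("side");np.savez("side3.npz",**{k:s[k] for k in("img","K","T")})
K,T=s["K"],s["T"]
c=np.array([.5278,.240,.028]);h=(T[:3,3]-c)*[1,1,0];h/=np.linalg.norm(h)
for z in(.028,.03,.036):print(z,proj(K,T,np.r_[(c+.011*h)[:2],z]),end=" ")
print()
for n in("side0","side1","side2","side3"):
    g=cv2.cvtColor(load(n+".npz")[0],cv2.COLOR_BGR2GRAY)[160:178,301:304].mean(1);print(n,g.round().astype(int))
# knob-free: shift of pad patch between views by template correlation
def patch(n):return cv2.cvtColor(load(n+".npz")[0],cv2.COLOR_BGR2GRAY).astype(np.float32)[162:177,299:306]
b=cv2.GaussianBlur
for n in("side1","side2","side3"):
    g=patch(n)[:,2:5].mean(1);d=np.diff(g);i=np.argmax(d[6:])+6;print(n,"edge",162.5+(d[i-1:i+2]*np.arange(i-1,i+2)).sum()/d[i-1:i+2].sum())
```

```text
0.028 [303.00235042 172.42657552] 0.03 [302.98122349 171.90470155] 0.036 [302.9176157  170.33347295] 
side0 [ 38  44  55  72  76  71  56  52  46  47  75 106 120 125 128 130 129 128]
side1 [42 42 58 72 80 70 61 51 48 43 63 87 97 98 96 94 91 88]
side2 [40 46 58 74 83 84 78 68 56 53 46 51 72 90 94 94 91 87]
side3 [43 43 53 70 77 78 78 70 60 51 46 51 73 87 95 93 92 86]
side1 edge 170.3098159698724
side2 edge 171.77819546801905
side3 edge 171.72314031374404
```

>>> servo_tool:
  plan: "0 0 0 0 0 0 0.3;0 0 0 0 0 0 0.3;0 0 -0.15 0 0 -0.05 0.6;0 0 -0.4 0 0 -0.15 1;-0.3 0.25 -0.5 0 0 -0.26 1;-0.6 0.5 -0.5 0 0 -0.38 1;-0.9 0.75 -0.5 0 0 -0.5 1;-1 0.8 -0.5 0 0 -0.6 1;-1 0.8 -0.5 0 0 -0.62 1"

```text
t: 36.12
position: [0.4598, -0.0108, 0.2027]
ee_rot: [[0.005, 1.0, 0.001], [1.0, -0.005, -0.0], [-0.0, 0.001, -1.0]]
contact_force: [0.0, -0.1, 0.1]
finger_gap: 1.002
gripper_force: 0.0
```

Run:
```python
from h import *
o=get_obs();print(o["t"],o["position"],o["contact_force"],o["ft_torque"])
for n in("top","side"):
    x=get_image(n);np.savez(n+"4.npz",**{k:x[k] for k in("img","K","T")})
def ptr(n):
    i,K,T=load(n);g=cv2.cvtColor(i,cv2.COLOR_BGR2GRAY).astype(float)[163:181,180:198];ys,xs=np.mgrid[163:181,180:198]
    m=(g>45)&((xs-188)**2+(ys-171.3)**2<7.3**2);w=g*m
    # hub: bright mass close; pointer: bright far from hub
    hub=np.array([ (xs*w*(g>95)).sum()/(w*(g>95)).sum(),(ys*w*(g>95)).sum()/(w*(g>95)).sum()])
    d=np.hypot(xs-hub[0],ys-hub[1]);f=m&(d>3.2);p=np.array([(xs*g*f).sum(),(ys*g*f).sum()])/(g*f).sum()
    print(n,hub,p,f.sum(),"cw from up",np.degrees(np.arctan2(p[0]-hub[0],-(p[1]-hub[1])))%360)
for n in("top0.npz","top1.npz","top2.npz","top4.npz"):ptr(n)
def rows(n):
    g=cv2.cvtColor(load(n)[0],cv2.COLOR_BGR2GRAY)[136:178,300:304].mean(1);return g.round().astype(int)
for n in("side1.npz","side2.npz","side4.npz"):print(rows(n))
a=load("top2.npz")[0][160:184,177:201];b=load("top4.npz")[0][150:215,170:290]
cv2.imwrite("pics/f.png",np.hstack([cv2.resize(a,(480,480),interpolation=0)[:240,:0]]) if 0 else cv2.resize(b,None,fx=6,fy=6,interpolation=2))
```

```text
36.125 [ 0.45980079 -0.0108419   0.20266078] [ 0.03353367 -0.09810688  0.05929292] [0.00972913 0.02732623 0.0334535 ]
top0.npz [186.39405786 170.151681  ] [187.04177546 165.91122715] 5 cw from up 8.6846445023031
top1.npz [186.49822904 170.06021251] [187.05369128 165.48993289] 4 cw from up 6.929622409823972
top2.npz [186.97765006 171.21583653] [183.        171.3530303] 9 cw from up 268.0245850236814
top4.npz [187.08856849 170.02162719] [184.21898496 168.57706767] 13 cw from up 296.72086164460165
[75 74 75 76 57 34 22 17 20 18 30 48 68 78 80 81 80 76 76 77 74 61 50 40
 43 44 60 74 80 72 62 53 49 45 64 87 97 97 95 92 89 88]
[56 68 68 64 68 78 62 38 23 17 15 19 25 48 70 78 81 82 80 79 74 62 46 40
 40 47 60 77 84 84 80 71 59 56 50 55 75 90 92 92 89 87]
[70 72 70 66 65 76 76 55 32 20 15 14 20 33 49 67 73 74 79 80 76 63 46 42
 42 45 57 73 78 82 79 74 64 55 52 54 73 88 94 91 90 88]
```

Run:
```python
from h import *
t=[cv2.resize(load(f"top{k}.npz")[0][160:184,176:200],(390,390),interpolation=2) for k in(2,4)]
cv2.imwrite("pics/f.png",cv2.convertScaleAbs(np.hstack(t),alpha=1.5))
```

```text
(no output)
```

View pics/f.png

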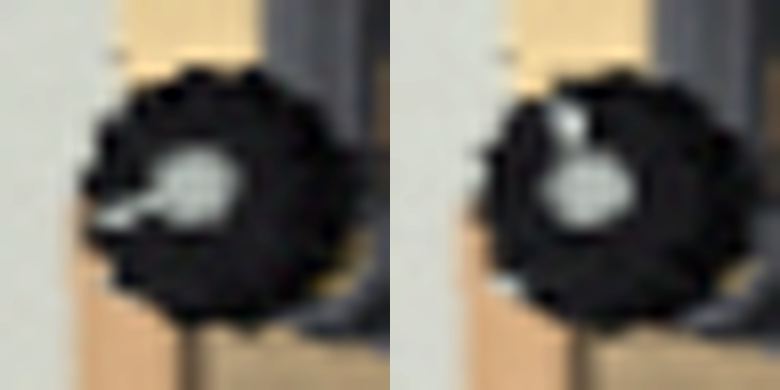

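The picture shows the pointer at about 251° clockwise from up after the first grasp and about 343° after the second. The knob turned fully, with no slip, by 333° in all. The pad's lower edge stopped moving at about 165–170°, so I read the torque while at rest and missed the touch. I'll back the screw off, then feel for it again while turning.

>>> servo_tool:
  plan: "0.2 0.08 0 0 0 0.1 1;0.5 0.16 0 0 0 0.2 1;0.8 0.26 0 0 0 0.3 1;0.95 0.34 0 0 0 0.42 1;0.95 0.34 0 0 0 0.54 1;0.95 0.34 0 0 0 0.65 1;0.95 0.34 0 0 0 0.7 1;0.95 0.34 0 0 0 0.7 1"

```text
t: 37.22
position: [0.5293, 0.1823, 0.2023]
ee_rot: [[0.869, 0.495, -0.0], [0.495, -0.869, 0.0], [0.0, -0.0, -1.0]]
contact_force: [0.8, 0.8, 0.3]
finger_gap: 1.0
gripper_force: 0.0
```

```bash
python3 -c "
from h import *
goto([.5278,.2401,.104],-61)"
```

```text
t 37.23 pos [0.5293 0.1823 0.2023] yaw -60.33 q [ 13.5  -3.2 107.9   0.   75.3  73.8] F [0.8  0.83 0.32] M [ 0.029  0.042 -0.028] gap 1.0 grip 0.0
shift [ 0.137 -0.255  0.492] turn [-0.    -0.     0.008]
```

>>> servo_tool:
  plan: "0.1 -0.2 0 0 0 0 1;0.135 -0.25 0.1 0 0 0 1;0.135 -0.25 0.25 0 0 0 1;0.135 -0.25 0.4 0 0 0 1;0.135 -0.25 0.48 0 0 0 0.3;0.135 -0.25 0.48 0 0 0 0.1;0.135 -0.25 0.48 0 0 0 -1;0.135 -0.25 0.48 0 0 0 -1;0.135 -0.25 0.48 0 0 0 -1"
  newtons: 60

```text
t: 38.35
position: [0.527, 0.2393, 0.1069]
ee_rot: [[0.87, 0.494, -0.002], [0.494, -0.87, 0.003], [-0.001, -0.003, -1.0]]
contact_force: [-4.7, 5.4, -3.9]
finger_gap: 0.473
gripper_force: 61.2
```

```bash
cat > m.py <<'E'
from h import *
o=get_obs();R=o["ee_rot"]
print(round(o["t"],2),o["position"].round(4),"yaw",np.degrees(np.arctan2(R[1,1],R[0,1])).round(2),"F",o["contact_force"].round(1),"Mz",o["ft_torque"][2].round(3),"tau6",o["tau"][5].round(3),"qd6",o["qd"][5].round(1),"grip",round(o["gripper_force"]))
E
python3 m.py
```

```text
38.35 [0.527  0.2393 0.1069] yaw -60.41 F [-4.7  5.4 -3.9] Mz 0.04 tau6 0.061 qd6 -0.1 grip 61
```

>>> servo_tool:
  plan: "0 0 -0.0014 0 0 -0.1 -1;0 0 -0.0029 0 0 -0.2 -1"

```text
t: 38.6
position: [0.5271, 0.2392, 0.1073]
ee_rot: [[0.682, 0.731, -0.002], [0.731, -0.682, 0.003], [0.001, -0.003, -1.0]]
contact_force: [-3.2, 4.8, -3.9]
finger_gap: 0.47
gripper_force: 61.1
```

```bash
python3 m.py
```

```text
38.6 [0.5271 0.2392 0.1073] yaw -43.0 F [-3.2  4.8 -3.9] Mz -0.196 tau6 0.786 qd6 -67.8 grip 61
```

>>> servo_tool:
  plan: "0 0 -0.0014 0 0 -0.11 -1;0 0 -0.0029 0 0 -0.22 -1;0 0 -0.0046 0 0 -0.33 -1"

```text
t: 38.98
position: [0.5274, 0.239, 0.1081]
ee_rot: [[0.252, 0.968, -0.001], [0.968, -0.252, 0.003], [0.002, -0.002, -1.0]]
contact_force: [-2.2, 4.3, -6.8]
finger_gap: 0.472
gripper_force: 61.1
```

```bash
python3 m.py
```

```text
38.98 [0.5274 0.239  0.1081] yaw -14.62 F [-2.2  4.3 -6.8] Mz -0.215 tau6 0.889 qd6 -74.9 grip 61
```

>>> servo_tool:
  plan: "0 0 -0.0014 0 0 -0.11 -1;0 0 -0.0029 0 0 -0.22 -1;0 0 -0.0046 0 0 -0.33 -1"

```text
t: 39.35
position: [0.5277, 0.239, 0.1088]
ee_rot: [[-0.238, 0.971, -0.0], [0.971, 0.238, 0.003], [0.003, 0.0, -1.0]]
contact_force: [1.1, 5.3, -9.2]
finger_gap: 0.47
gripper_force: 61.4
```

```bash
python3 m.py
```

```text
39.35 [0.5277 0.239  0.1088] yaw 13.75 F [ 1.1  5.3 -9.2] Mz -0.2 tau6 0.909 qd6 -74.9 grip 61
```

>>> servo_tool:
  plan: "0 0 -0.0014 0 0 -0.11 -1;0 0 -0.0029 0 0 -0.22 -1;0 0 -0.0046 0 0 -0.33 -1"

```text
t: 39.72
position: [0.528, 0.2392, 0.1095]
ee_rot: [[-0.671, 0.742, 0.001], [0.742, 0.671, 0.003], [0.002, 0.002, -1.0]]
contact_force: [1.4, 5.6, -10.1]
finger_gap: 0.47
gripper_force: 61.6
```

```bash
python3 m.py
```

```text
39.73 [0.528  0.2392 0.1095] yaw 42.11 F [  1.4   5.6 -10.1] Mz -0.11 tau6 0.939 qd6 -74.9 grip 62
```

>>> servo_tool:
  plan: "0 0 -0.0014 0 0 -0.11 -1;0 0 -0.0029 0 0 -0.22 -1;0 0 -0.0046 0 0 -0.33 -1"

```text
t: 40.1
position: [0.5282, 0.2394, 0.1102]
ee_rot: [[-0.943, 0.334, 0.001], [0.334, 0.942, 0.004], [0.0, 0.004, -1.0]]
contact_force: [3.3, 7.1, -11.5]
finger_gap: 0.475
gripper_force: 61.8
```

```bash
python3 m.py
```

```text
40.1 [0.5282 0.2394 0.1102] yaw 70.48 F [  3.3   7.1 -11.5] Mz -0.118 tau6 0.973 qd6 -74.8 grip 62
```

>>> servo_tool:
  plan: "0 0 -0.001 0 0 -0.11 -1;0 0 -0.002 0 0 -0.22 -1;0 0 -0.0035 0 0 -0.33 -1"

```text
t: 40.48
position: [0.5282, 0.2397, 0.111]
ee_rot: [[-0.988, -0.154, 0.001], [-0.154, 0.988, 0.004], [-0.002, 0.004, -1.0]]
contact_force: [2.8, 7.4, -11.4]
finger_gap: 0.476
gripper_force: 61.8
```

```bash
python3 m.py
```

```text
40.48 [0.5282 0.2397 0.111 ] yaw 98.83 F [  2.8   7.4 -11.4] Mz -0.094 tau6 0.986 qd6 -74.8 grip 62
```

>>> servo_tool:
  plan: "0 0 -0.0015 0 0 -0.11 -1;0 0 -0.003 0 0 -0.22 -1;0 0 -0.0046 0 0 -0.33 -1"

```text
t: 40.85
position: [0.5281, 0.2401, 0.1119]
ee_rot: [[-0.797, -0.605, 0.001], [-0.605, 0.797, 0.005], [-0.004, 0.003, -1.0]]
contact_force: [3.1, 9.9, -10.9]
finger_gap: 0.472
gripper_force: 61.8
```

```bash
python3 m.py
```

```text
40.85 [0.5281 0.2401 0.1119] yaw 127.2 F [  3.1   9.9 -10.9] Mz -0.107 tau6 0.987 qd6 -74.9 grip 62
```

>>> servo_tool:
  plan: "0 0 -0.0015 0 0 -0.11 -1;0 0 -0.003 0 0 -0.22 -1;0 0 -0.0046 0 0 -0.33 -1;0 0 -0.0046 0 0 -0.33 -1"

```text
t: 41.35
position: [0.5278, 0.2403, 0.1129]
ee_rot: [[-0.417, -0.909, 0.001], [-0.909, 0.417, 0.005], [-0.005, 0.002, -1.0]]
contact_force: [2.1, 9.8, -10.9]
finger_gap: 0.47
gripper_force: 61.9
```

```bash
python3 m.py;python3 - <<'E'
from h import *
x=get_image("side");np.savez("side5.npz",**{k:x[k] for k in("img","K","T")})
for k in(1,2,3,4,5):
    g=cv2.cvtColor(load(f"side{k}.npz")[0],cv2.COLOR_BGR2GRAY)[162:177,300:304].mean(1);d=np.diff(g);i=np.argmax(d[6:])+6;w=d[i-1:i+2];j=np.argmin(d[2:i])+2
    print(k,"bottom",162.5+(w*np.arange(i-1,i+2)).sum()/w.sum(),g.round().astype(int))
E
```

```text
41.35 [0.5278 0.2403 0.1129] yaw 155.34 F [  2.1   9.8 -10.9] Mz 0.091 tau6 -0.112 qd6 1.7 grip 62
1 bottom 170.3125 [60 74 80 72 62 53 49 45 64 87 97 97 95 92 89]
2 bottom 171.75157232704402 [60 77 84 84 80 71 59 56 50 55 75 90 92 92 89]
3 bottom 171.74324324324326 [56 72 78 79 80 73 63 54 50 54 74 87 93 91 90]
4 bottom 171.85416666666666 [57 73 78 82 79 74 64 55 52 54 73 88 94 91 90]
5 bottom 171.2877094972067 [57 74 79 80 72 62 54 49 50 66 87 94 92 90 89]
```

>>> servo_tool:
  plan: "-0.005 0.002 0.005 0 0 0.08 -1;-0.009 0.004 0.01 0 0 0.16 -1;-0.009 0.004 0.0115 0 0 0.26 -1"

```text
t: 41.78
position: [0.5281, 0.2403, 0.1119]
ee_rot: [[-0.735, -0.678, 0.0], [-0.678, 0.735, 0.001], [-0.001, 0.0, -1.0]]
contact_force: [-1.8, 1.0, -3.2]
finger_gap: 0.469
gripper_force: 62.6
```

```bash
python3 m.py
```

```text
41.77 [0.5281 0.2403 0.1119] yaw 132.7 F [-1.8  1.  -3.2] Mz 0.056 tau6 -0.918 qd6 68.4 grip 63
```

>>> servo_tool:
  plan: "0 0 0.0014 0 0 0.1 -1;0 0 0.0028 0 0 0.2 -1"

```text
t: 42.02
position: [0.5282, 0.2401, 0.1114]
ee_rot: [[-0.903, -0.43, 0.001], [-0.43, 0.903, 0.001], [-0.001, 0.0, -1.0]]
contact_force: [-0.7, 0.9, -3.0]
finger_gap: 0.473
gripper_force: 62.6
```

```bash
python3 m.py
```

```text
42.02 [0.5282 0.2401 0.1114] yaw 115.49 F [-0.7  0.9 -3. ] Mz 0.111 tau6 -0.875 qd6 68.0 grip 63
```

>>> servo_tool:
  plan: "0 0 0.0014 0 0 0.1 -1;0 0 0.0028 0 0 0.2 -1"

```text
t: 42.28
position: [0.5283, 0.2399, 0.1108]
ee_rot: [[-0.99, -0.145, 0.001], [-0.145, 0.99, 0.0], [-0.001, 0.0, -1.0]]
contact_force: [-1.0, 0.6, -3.0]
finger_gap: 0.471
gripper_force: 62.5
```

```bash
python3 m.py
```

```text
42.27 [0.5283 0.2399 0.1108] yaw 98.31 F [-1.   0.6 -3. ] Mz 0.062 tau6 -0.874 qd6 68.1 grip 62
```

>>> servo_tool:
  plan: "0 0 0.0014 0 0 0.1 -1;0 0 0.0028 0 0 0.2 -1"

```text
t: 42.52
position: [0.5283, 0.2397, 0.1103]
ee_rot: [[-0.988, 0.154, 0.001], [0.154, 0.988, -0.0], [-0.001, -0.0, -1.0]]
contact_force: [-0.7, -1.9, -1.6]
finger_gap: 0.472
gripper_force: 62.7
```

```bash
python3 m.py
```

```text
42.52 [0.5283 0.2397 0.1103] yaw 81.13 F [-0.7 -1.9 -1.6] Mz 0.149 tau6 -0.838 qd6 68.0 grip 63
```

>>> servo_tool:
  plan: "0 0 0.0014 0 0 0.1 -1;0 0 0.0028 0 0 0.2 -1"

```text
t: 42.78
position: [0.5282, 0.2395, 0.1099]
ee_rot: [[-0.898, 0.439, 0.0], [0.439, 0.898, -0.001], [-0.001, -0.001, -1.0]]
contact_force: [-2.2, -2.1, -0.1]
finger_gap: 0.47
gripper_force: 62.8
```

```bash
python3 m.py
```

```text
42.77 [0.5282 0.2395 0.1099] yaw 63.95 F [-2.2 -2.1 -0.1] Mz 0.239 tau6 -0.786 qd6 68.0 grip 63
```

>>> servo_tool:
  plan: "0 0 0.0014 0 0 0.1 -1;0 0 0.0028 0 0 0.2 -1"

```text
t: 43.02
position: [0.5281, 0.2394, 0.1095]
ee_rot: [[-0.729, 0.685, -0.0], [0.685, 0.729, -0.001], [-0.001, -0.001, -1.0]]
contact_force: [-3.1, -2.8, 0.4]
finger_gap: 0.474
gripper_force: 62.9
```

```bash
python3 m.py
```

```text
43.02 [0.5281 0.2394 0.1095] yaw 46.77 F [-3.1 -2.8  0.4] Mz 0.294 tau6 -0.735 qd6 68.0 grip 63
```

>>> servo_tool:
  plan: "0 0 0.0014 0 0 0.1 -1;0 0 0.0028 0 0 0.2 -1"

```text
t: 43.28
position: [0.528, 0.2392, 0.109]
ee_rot: [[-0.494, 0.87, -0.001], [0.87, 0.494, -0.002], [-0.001, -0.001, -1.0]]
contact_force: [-4.1, -4.1, 0.9]
finger_gap: 0.471
gripper_force: 63.1
```

```bash
python3 m.py
```

```text
43.27 [0.528  0.2392 0.109 ] yaw 29.59 F [-4.1 -4.1  0.9] Mz 0.345 tau6 -0.685 qd6 67.9 grip 63
```

>>> servo_tool:
  plan: "0 0 0.0014 0 0 0.1 -1;0 0 0.0028 0 0 0.2 -1;0 0 0.0038 0 0 0.271 -1;0 0 0.0038 0 0 0.271 -1"

```text
t: 43.78
position: [0.5277, 0.2391, 0.1084]
ee_rot: [[-0.114, 0.994, -0.001], [0.994, 0.114, -0.002], [-0.002, -0.002, -1.0]]
contact_force: [-5.6, -4.2, 3.1]
finger_gap: 0.478
gripper_force: 63.3
```

```bash
python3 m.py
```

```text
43.77 [0.5277 0.2391 0.1084] yaw 6.52 F [-5.6 -4.2  3.1] Mz 0.063 tau6 0.199 qd6 -1.0 grip 63
```

>>> servo_tool:
  plan: "0 0 0 0 0 0 0.3;0 0 0 0 0 0 0.3;0 0 -0.15 0 0 0 0.6;0 0 -0.4 0 0 0 1;0.3 -0.25 -0.5 0 0 0 1;-0.6 -0.2 -0.5 0 0 0 1;-0.9 -0.4 -0.5 0 0 0 1;-1 -0.5 -0.5 0 0 0 1;-1 -0.5 -0.5 0 0 0 1;-1 -0.5 -0.5 0 0 0 1"

```text
t: 45.02
position: [0.4514, 0.027, 0.208]
ee_rot: [[-0.108, 0.994, 0.003], [0.994, 0.108, -0.0], [-0.001, 0.003, -1.0]]
contact_force: [-0.5, 0.3, 0.3]
finger_gap: 0.999
gripper_force: 0.0
```

```bash
python3 m.py
python3 - <<'E'
from h import *
for n in("top","side"):
    x=get_image(n);np.savez(n+"6.npz",**{k:x[k] for k in("img","K","T")})
g=cv2.cvtColor(load("top6.npz")[0],cv2.COLOR_BGR2GRAY)
print(g[164:180,180:197])
# strip position: free end & side edges, against top1 and jig
for n in("side1.npz","side6.npz"):
    i,K,T=load(n);h=cv2.cvtColor(i,cv2.COLOR_BGR2HSV);g=cv2.cvtColor(i,cv2.COLOR_BGR2GRAY)
a=load("side1.npz")[0].astype(int);b=load("side6.npz")[0].astype(int)
print("diff strip area",np.abs(a-b)[165:215,300:360].max(2).max(), np.argwhere(np.abs(a-b)[172:230,290:370].max(2)>25)[:6])
E
```

```text
45.02 [0.4514 0.027  0.208 ] yaw 6.22 F [-0.5  0.3  0.3] Mz 0.02 tau6 -0.088 qd6 -4.9 grip 0
[[142 142 144 143 141 142 124  63  20  55  67  40  43  59  59  66  64]
 [142 141 143 125  65  36  15  11  13  12   7   9  14  32  51  63  64]
 [142 142 139 118  33  15  18  17  16  16  19  16   8  22  49  64  62]
 [142 124  65  37  16  17  15  18  15  16  19  18  19  29  57  62  63]
 [143 119  12  13  14  18  19  20  24  19  18  20  15  32  58  65  65]
 [143 119  19  19  19  19  45  81  89  58  14  21  20  47  72  66  64]
 [126  65  39  47  42  57 104 119 119 107  57  18  19  42  66  64  64]
 [119  47  81 113 133 113 120 121 119 112  78  18  22  44  66  64  64]
 [118  57  19  17  17  41  89 120 118 102  42  18  27  44  65  65  61]
 [121  77  20  18  19  17  58  94  86  58  18  19  28  51  64  65  60]
 [115  55  17  18  16  18  20  17  19  19  18  20  35  58  66  64  61]
 [120  82  36  18  15  21  18  17  18  22  19  18  37  58  63  63  56]
 [128 120 101  22  20  18  20  20  20  18  21  14  45  69  63  63  57]
 [129 118 107  62  19  17  24  22  22  21  17  10  39  67  63  63  55]
 [132 120 121 113  83  39  18  20  15  12   9  12  40  65  64  64  55]
 [131 117 119 121 121 107  56   4  10  13  14  12  42  64  62  63  47]]
diff strip area 48 [[ 0 11]
 [ 0 12]
 [ 0 13]]
```

```bash
python3 -c "
from bench import *
print(close_job())"
```

```text
the job is handed in; nothing more can be done
None
```

I handed the job in with the strip seated against both fence blocks and the end stop, and the knob about 87° past the touch. On the first pass I missed the touch and overtightened to roughly 155° past it, so the oak may be dented. I then backed the screw off and felt for the touch again while turning.

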